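# Clamp a lined clutch plate in the bonding press with its loose crank

### The arm

A 6-joint arm with a two-finger parallel gripper is mounted at the origin on the work surface. World frame = base frame: x ahead of the robot, y to its left, z up, the work surface at z = 0. Lengths are in m, angles in rad, forces in N, time in s.
With the tool pointing down it reaches from about 0.35 to 0.925 m from the base axis. Payload 6.4 kg.
Tool frame: the origin (TCP) lies midway between the tips of the shut fingers; the grasp point (between the pads) lies 19 mm behind it; x points along the fingers, y is the direction in which the jaws open and shut, and the axes are right-handed (so a half turn about x gives the same grasp; the last joint's range is limited). The gripper opens to 94 mm and grips with 3 to 60 N. Pads are 16 mm wide; open, the fingers measure 119 mm over their backs; the gripper's body (75 mm by 177 mm) begins 78 mm behind the grasp point.
Start: joints at [1.028, 0.245, 1.558, -0, 1.339, -0.174], TCP at [0.234, 0.606, 0.205] pointing down, gripper open.
Joint ranges: [-3.13, 3.13], [-1.02, 2.26], [0.13, 2.54], [-0.95, 4.09], [0.21, 2.88], [-2.74, 2.74]. Speed limits (rad/s): [2.57, 2.57, 3.14, 3.14, 3.14, 3.14].

### API

Orientations are given as a unit quaternion [w, x, y, z].
In Python, from rig import arm, optics gives the robot as it stands.
- The arm moves only by the shell command python3 -m inch 'ROWS' [OPENING]. ROWS is JSON, a list of rows, each a list of 2 entries, a list of its own where there are three numbers: the shift along the world's x, y, z as a fraction of full scale, then the turn, a rotation vector about the world's x, y, z as a fraction of full scale. In form: [[[dx, dy, dz], [ax, ay, az]], ...]. A call has 1 to 20 rows; each row shifts and turns the pose as measured when the row begins; what a row does not reach is not made up. Full scale, the value 1, is 0.02 m for a shift and 4 degrees for a turn. A row lasts 1/8 s, in which the tool goes at most 62.5 mm and 10.7 degrees, less where a joint would pass 70% of its speed; a pose out of reach is approached as far as the arm can. A call with a number of a shift or a turn outside -1 to 1 is refused whole. A call with a gripper value outside its range is refused whole. OPENING is the opening, from 0 (shut) to 1 (fully open), set as the call begins (- or left out, the last holds). The fingers move at their own pace and stop on an object; the grip force is fixed at half the most. Time passes only in rows, so rows that do not move let the fingers close. It gives the time, the measured TCP pose, the force and the opening at its end, in the units of the state.
- arm.state(): the state, without advancing time (a new reading comes with each control period).
- optics.get_image(name): name is "scene" or "side" or "wrist"; returns a dict with "img" (384x512x3 uint8, red, green, blue), "range_z" (384x512 float32, m along the optical axis (not along the pixel's ray), 0 where there is no reading), "fx", "fy", "cx", "cy" (pixels), "distortion" ([k1, k2, p1, p2, k3] as OpenCV has them; the pictures are not rectified), "camera_from_world" (4x4, takes a point from world to camera coordinates); the wrist camera has in their place "mount" (4x4, takes a point from camera to tool coordinates, whose origin is the TCP and whose axes are the tool frame's). Camera axes: x right, y up, looking along -z (the intrinsics and any distortion apply to the point x, -y, -z); pixel columns grow to the right and rows downward; lengths in m; the calibration is good to about 2 mm. A picture is of the moment at which its call begins: read the wrist's pose just before it.
- arm.hand_in(): hands the job in, once; it reports no verdict.
The state is a dict: "time": time; "joint_pos": joint angles; "qvel": joint speeds; "joint_torque": joint torques, N m; "ee_pos": TCP position; "orientation": TCP orientation; "ft_force": force on the tool from outside, world axes, zero at the start; "torque": the same for the moment, N m; "width": opening from 0.0 (shut) to 1.0 (fully open).
Only numpy, scipy, OpenCV 4.12 (cv2) and the standard library are available. Lean on these libraries where they do the work, as an engineer would, in place of code of your own. Each camera call takes 0.05 s, during which the arm holds its last target.

### The job

Take the loose crank out of the tool tray, fit it right down onto the square end of the bonding press's screw (feel for the square), and wind it clockwise until the sprung press plate bears firmly on the clutch plate: about a tenth of a turn past first touch, without forcing it. Then lift the crank off, leaving the press tight, and stand it upright back in the tray without disturbing the other things.

Things in the scene. Friction and masses are not known exactly. Their poses are not given: they have to be found in the camera images.
- crank: Loose bright steel crank, 0.5 to 0.7 kg, standing upright in the tray on its square hub, balanced about it. Origin: centre of the hub's underside, the mouth of the socket; z up, x along the arm to the handle. Hub 30 x 30 x 44 mm, sides along x and y; socket from below 15.8 mm square, 29 mm deep, parallel to the hub's sides. The two hub sides facing +-y are free to grip
- crank_grip (a point): Middle of the crank's upright handle, 75 mm along x and 69 mm up from the crank's origin: a round black sleeve, diameter 22 mm, z 46 to 92 mm above the origin, spinning freely on its pin, so it can be held without turning the hand while the crank goes round. The arm below it is 18 mm wide, z 32 to 44 mm
- crank_tail (a point): Centre of the crank's counterweight ball (radius 15.5 mm) at the end of a short tail, 49 mm along -x and 38 mm up from the crank's origin
- spindle (a point): Centre of the shoulder (top of a 33 mm round collar) of the press's upright screw; the seated crank's underside rests on it. Above it stands the square end, 14 mm wide, 25 mm high, its top 7 mm tapered to 9 mm. The point moves up and down with the screw but does not turn with it: the SQUARE'S ANGLE IS NOT GIVEN; see or feel it. Pressed on the tip (10 to 15 N) and turned up to 90 deg, the crank drops on
- press: Bonding press, bolted to the bench: grey base 180 x 250 mm (x, y), steel columns at y = +-100 mm, grey bridge across them, through it an upright right-hand quick-acting screw with the press plate below. Origin: centre of the base's underside, on the screw's axis; z up. Start: shoulder 194 to 203 mm above the bench
- bridge (a point): Middle of the top of the press's bridge (55 x 245 mm, 172 mm above the bench; column nuts to 187 mm), where the screw enters. Clockwise from above winds screw, square end and fitted crank down 16 mm a turn, 0.5 to 1.1 turns to first touch. Steady friction 0.75 N m (10 N at the crank's handle), which also holds the screw under load when let go
- platen: Press plate: steel disc, diameter 132 mm, sprung (100 N per mm) under the press's crosshead. Origin on the screw's axis, 75 mm below its underside; z up. After first touch each 0.1 turn adds 160 N, and each 50 N adds 1.7 N to the 10 N at the handle. Over 60 N (12 N at the handle) is tight, over 260 N (19 N) crushes the lining; aim for about 150 N (15 N)
- plate: The clutch plate being bonded: steel disc, diameter 140 mm, 16 mm thick with its brown lining ring on top, loose on the press's bed between four pins. Origin: centre of its underside; z up
- tray: Shallow dark steel tool tray fixed on the bench, 220 x 190 mm (x, y), floor 4 mm thick, rim 16 mm high. Origin: centre of its underside; z up. The crank must end standing on its floor. A wrench lies along its +x edge, a brush along its -x edge; the middle is the crank's place
- wrench: Spanner lying in the tray, 150 x 38 x 8 mm, along its own x. Origin: middle of its underside. Leave it
- brush: Flat glue brush lying in the tray, 150 x 42 x 20 mm, along its own x. Origin: middle of its underside. Leave it
- stator: Aluminium vaned wheel, diameter 116 mm, 34 mm high. Origin: centre of its underside. Leave it
- bearing: Flat steel bearing ring, diameter 68 mm, 8 mm high. Origin: centre of its underside. Leave it
- hub: Flanged steel hub standing on its flange, diameter 72 mm, 52 mm high. Origin: centre of its underside. Leave it
- tin: Closed tin, diameter 68 mm, 75 mm high. Origin: centre of its underside. Leave it
- screwdriver: Screwdriver with a black handle, 190 mm long along its own x. Origin: middle of its underside. Leave it
Things that resemble listed ones, but are neither listed nor needed, are in the scene too. What is shaped like the crank but purple or yellow is not meant. What is shaped like the plate but red is not meant.

How it is judged:
By the outcome, as a careful person would: the job done as asked, in the order asked, and still so for the second after the job is handed in, with the robot touching nothing.
It also fails if it takes over 72 s, if anything falls off the work surface, if the arm or the gripper's body presses on something with over 40 N, if the wrist force passes 120 N, or if a joint passes its speed limit or range.

## Working session

There is one attempt and no reset: what is moved stays moved. The work goes in short steps, Python scripts to look and compute and a shell command to move; the robot and the scene stay as the last step left them, time stands still between calls to the robot, and variables do not carry over. Pictures are saved under pics/ and viewed, and the job is handed in when it is done.

```bash
ls; mkdir -p pics
python3 - <<'E'
from rig import arm, optics
import cv2,numpy as np
print(arm.state())
for n in ("scene","side","wrist"):
    d=optics.get_image(n)
    np.savez("pics/"+n+"0.npz",**{k:v for k,v in d.items()})
    cv2.imwrite(f"pics/{n}0.png",d["img"][:,:,::-1])
    print(n,d["fx"],d["cx"],d["cy"],d["distortion"],d.get("camera_from_world",d.get("mount")))
E
```

```text
pics
{'time': 0.0, 'joint_pos': array([ 1.02789980e+00,  2.45791211e-01,  1.55897775e+00, -2.06568679e-05,
        1.33868876e+00, -1.74107206e-01]), 'qvel': array([ 0.00072674, -0.00045374,  0.00049439,  0.0002331 ,  0.00238497,
        0.00096311]), 'joint_torque': array([-2.13021588e-05, -4.15835381e+01, -3.14601016e+01,  6.85452553e-02,
        3.32519354e-02, -1.38145374e-04]), 'ee_pos': array([0.23401304, 0.60578594, 0.20437948]), 'orientation': array([ 0.69489479,  0.1290274 ,  0.69534422, -0.13026734]), 'ft_force': array([-0.10123005, -0.47675847, -0.10230838]), 'torque': array([ 0.00419146,  0.06885189, -0.04488062]), 'width': 0.9973185295404841}
scene 364.57495788761724 254.22177428674382 193.01934021069837 [-0.02563529  0.          0.          0.          0.        ] [[ 0.57284716  0.81965497  0.00344347 -0.28134479]
 [-0.70022922  0.48718956  0.52184803  0.31340649]
 [ 0.42605771 -0.30135038  0.85303152 -1.26294946]
 [ 0.          0.          0.          1.        ]]
side 445.0974133033684 256.6463907026183 196.73893850670876 [-0.17822708  0.          0.          0.          0.        ] [[ 0.99801993 -0.06122953 -0.0143931  -0.52091878]
 [ 0.05437353  0.72482988  0.68677883 -0.12141269]
 [-0.0316186  -0.68620157  0.72672393 -1.45972768]
 [ 0.          0.          0.          1.        ]]
wrist 280.26293946963096 253.47973564409185 194.92627316272288 [-0.04263303  0.          0.          0.          0.        ] [[-9.66741127e-05  2.75959660e-01 -9.61169213e-01 -1.80000267e-01]
 [ 9.99999694e-01  7.72913846e-04  1.21330311e-04  6.45793350e-04]
 [ 7.76383265e-04 -9.61168907e-01 -2.75959651e-01 -8.15072279e-02]
 [ 0.00000000e+00  0.00000000e+00  0.00000000e+00  1.00000000e+00]]
```

View pics/scene0.png

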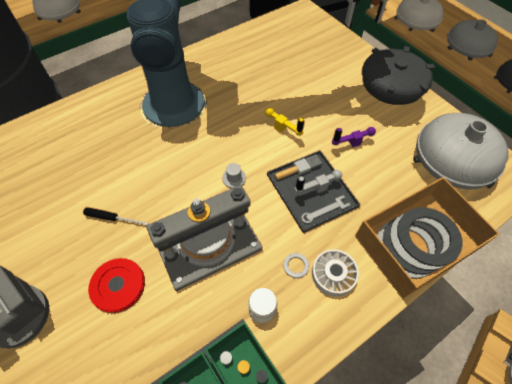

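View pics/side0.png

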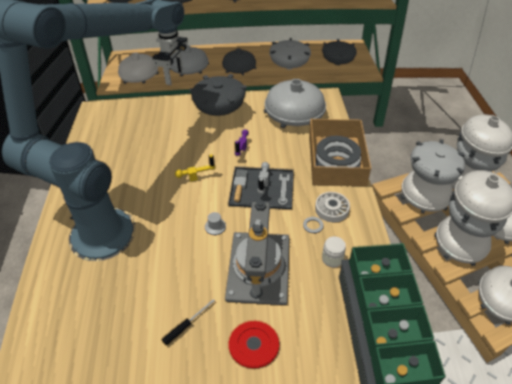

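View pics/wrist0.png

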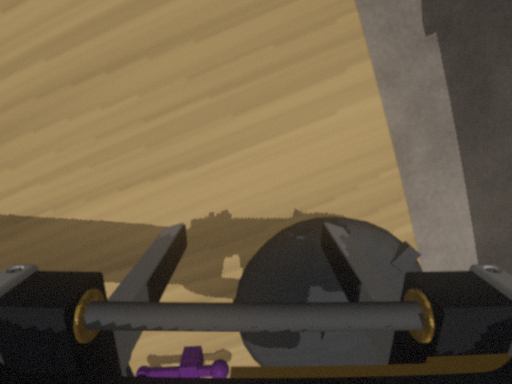

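Candidates for the crank in the scene image: yellow at (285,121), purple at (355,136), and bright steel in the tray at (320,182). The description points to the steel one. I'll check it in a close crop.

```bash
cat > h.py <<'E'
import cv2,numpy as np
from rig import arm,optics
from scipy.spatial.transform import Rotation as R
def load(f): 
    d=np.load(f); return {k:d[k] for k in d}
def grab(n,save=None):
    s=arm.state(); d=optics.get_image(n)
    if n=="wrist":
        T=np.eye(4); q=s["orientation"]; T[:3,:3]=R.from_quat([q[1],q[2],q[3],q[0]]).as_matrix(); T[:3,3]=s["ee_pos"]
        d["camera_from_world"]=np.linalg.inv(T@np.array(d["mount"]))
    if save: cv2.imwrite("pics/"+save+".png",np.ascontiguousarray(d["img"][:,:,::-1])); np.savez("pics/"+save+".npz",**d)
    return d
def K(d): return np.array([[d["fx"],0,d["cx"]],[0,d["fy"],d["cy"]],[0,0,1]],float)
def cloud(d):
    h,w=d["range_z"].shape; u,v=np.meshgrid(np.arange(w),np.arange(h))
    p=cv2.undistortPoints(np.stack([u,v],-1).reshape(-1,1,2).astype(np.float64),K(d),np.array(d["distortion"])).reshape(h,w,2)
    z=d["range_z"].astype(float); c=np.stack([p[...,0]*z,-p[...,1]*z,-z],-1)
    T=np.linalg.inv(d["camera_from_world"]); W=c@T[:3,:3].T+T[:3,3]; W[z<=0]=np.nan
    return W
def proj(d,P):
    P=np.atleast_2d(P); T=np.array(d["camera_from_world"]); c=P@T[:3,:3].T+T[:3,3]
    c=c*[1,-1,-1]
    return cv2.projectPoints(c.reshape(-1,1,3),np.zeros(3),np.zeros(3),K(d),np.array(d["distortion"]))[0].reshape(-1,2)
E
python3 - <<'E'
from h import *
for n,(x0,x1,y0,y1) in (("scene",(255,375,140,240)),("side",(215,315,155,310))):
    d=load(f"pics/{n}0.npz"); W=cloud(d)
    c=d["img"][y0:y1,x0:x1,::-1]; s=min(800/(x1-x0),600/(y1-y0)); 
    cv2.imwrite(f"pics/{n}_crop.png",cv2.resize(c,None,fx=s,fy=s,interpolation=cv2.INTER_CUBIC))
    print(n,s)
    pts=[(320,182),(300,184),(336,176),(199,209),(155,228),(245,193)] if n=="scene" else [(264,172),(264,185),(258,225),(259,210)]
    for u,v in pts: print(u,v,W[v,u].round(4))
d=load("pics/scene0.npz");W=cloud(d)
c=d["img"][180:290,145:270,::-1];cv2.imwrite("pics/press_crop.png",cv2.resize(c,None,fx=5,fy=5,interpolation=cv2.INTER_CUBIC))
E
```

```text
scene 6.0
320 182 [0.5614 0.1797 0.0453]
300 184 [0.5516 0.1089 0.0848]
336 176 [0.5741 0.2279 0.0506]
199 209 [ 0.5257 -0.1757  0.2004]
155 228 [ 0.5041 -0.2778  0.1868]
245 193 [ 0.5326 -0.0567  0.1671]
side 3.870967741935484
264 172 [0.561  0.1987 0.0504]
264 185 [0.5565 0.1376 0.0465]
258 225 [ 0.5176 -0.1821  0.2176]
259 210 [ 0.526  -0.0863  0.1702]
```

View pics/scene_crop.png

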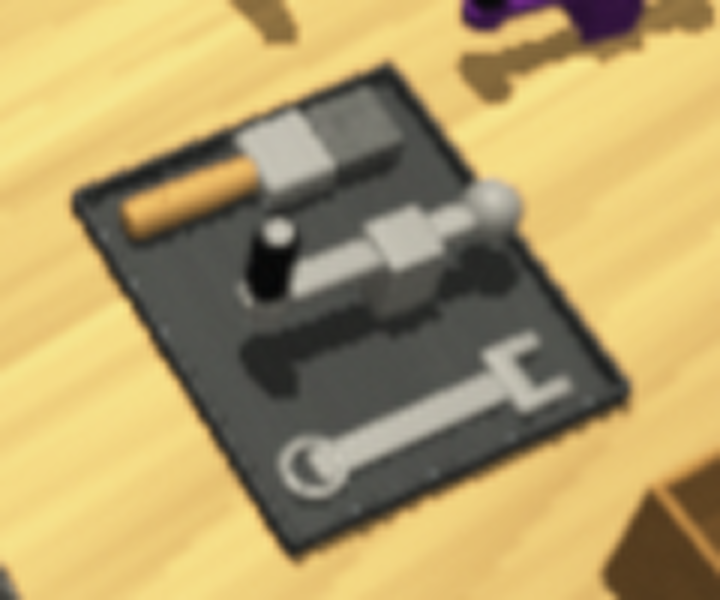

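View pics/side_crop.png

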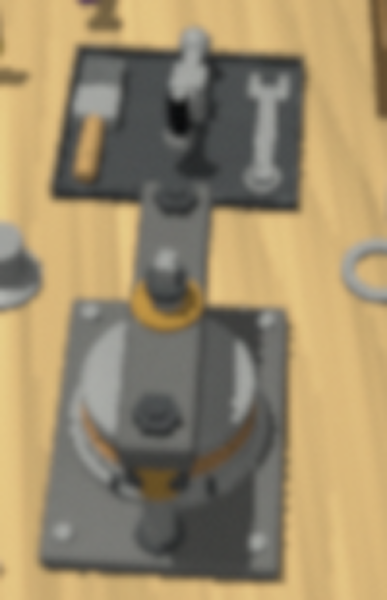

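View pics/press_crop.png

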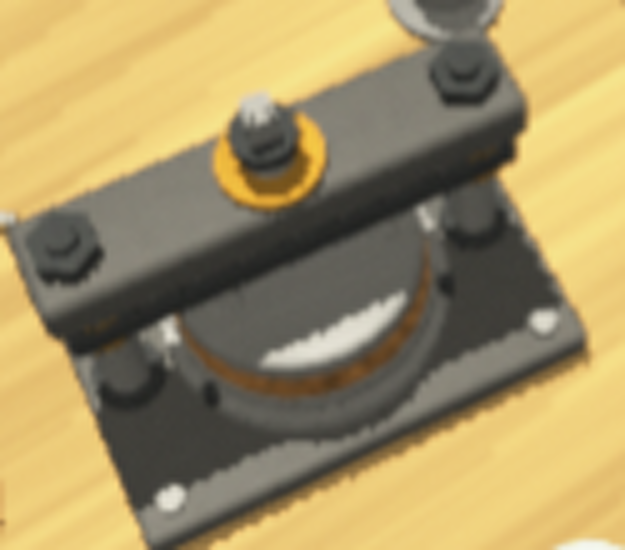

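The crop confirms it: the bright steel crank with the black sleeve stands in the tray middle, hub at scene (322,181), handle at (301,184) pointing to world -y. The spindle with its square tip is at scene (197,203). Next I measure both.

Run:
```python
from h import *
np.set_printoptions(suppress=True,precision=4)
for n in("scene","side"):
    W=cloud(load(f"pics/{n}0.npz")).reshape(-1,3); im=load(f"pics/{n}0.npz")["img"].reshape(-1,3)
    def sel(x0,x1,y0,y1,z0,z1): 
        with np.errstate(invalid="ignore"): m=(W[:,0]>x0)&(W[:,0]<x1)&(W[:,1]>y0)&(W[:,1]<y1)&(W[:,2]>z0)&(W[:,2]<z1)
        return m
    m=sel(.5,.62,.08,.27,.030,.12); P=W[m]; print(n,len(P))
    for z0,z1 in((.03,.044),(.044,.056),(.056,.09),(.09,.11)):
        q=P[(P[:,2]>z0)&(P[:,2]<z1)]
        if len(q): print(z0,len(q),q.min(0),q.max(0),np.median(q,0))
    q=P[P[:,2]<.06]; c=q[:,:2].mean(0); u,s,v=np.linalg.svd(q[:,:2]-c); print("axis",c,v[0],np.degrees(np.arctan2(v[0,1],v[0,0])))
    hdl=P[P[:,2]>.062]; print("handle",hdl.mean(0), hdl[:,2].max(), hdl[hdl[:,2]>.088].mean(0))
    # floor of tray, table
    m=sel(.46,.66,.07,.28,0.0,.012);print("floor z",np.median(W[m][:,2]), W[m].min(0),W[m].max(0))
    m=sel(.4,.65,-.35,.0,.15,.25);P=W[m]
    t=P[P[:,2]>.19];print("spindle",len(t)); print(t[np.argsort(-t[:,2])][:40:2])
    b=P[(P[:,2]>.165)&(P[:,2]<.176)]; r=cv2.minAreaRect(b[:,:2].astype(np.float32)); print("bridge",r,np.median(b[:,2]))
```

```text
scene 477
0.03 120 [0.5378 0.1038 0.0303] [0.5844 0.2474 0.044 ] [0.5627 0.1745 0.0411]
0.044 262 [0.5369 0.1056 0.044 ] [0.5813 0.2509 0.0558] [0.5589 0.1909 0.0463]
0.056 58 [0.537  0.1043 0.0561] [0.5668 0.2404 0.09  ] [0.5519 0.109  0.0741]
0.09 37 [0.5362 0.1072 0.0903] [0.5549 0.126  0.0987] [0.5461 0.1155 0.0943]
axis [0.561  0.1816] [-0.1818 -0.9833] -100.47733265459574
handle [0.5486 0.1131 0.085 ] 0.09872428608066064 [0.5465 0.1151 0.0937]
floor z 0.0025459727921332553 [0.4601 0.07   0.    ] [0.6598 0.2788 0.012 ]
spindle 177
[[ 0.5195 -0.1708  0.2268]
 [ 0.5141 -0.1778  0.226 ]
 [ 0.513  -0.1747  0.2258]
 [ 0.5206 -0.1767  0.2253]
 [ 0.5169 -0.1771  0.2249]
 [ 0.5153 -0.1788  0.2243]
 [ 0.5209 -0.1746  0.2237]
 [ 0.5154 -0.1688  0.2234]
 [ 0.5169 -0.1799  0.2232]
 [ 0.5202 -0.1793  0.223 ]
 [ 0.5185 -0.181   0.2223]
 [ 0.5225 -0.1707  0.2221]
 [ 0.5214 -0.1803  0.2214]
 [ 0.512  -0.18    0.2208]
 [ 0.5238 -0.1717  0.2206]
 [ 0.5193 -0.169   0.2203]
 [ 0.5218 -0.1732  0.2192]
 [ 0.5222 -0.1761  0.2183]
 [ 0.5239 -0.1773  0.2174]
 [ 0.5236 -0.1722  0.2163]]
bridge ((0.517080
[... 629 characters left out ...]
2796 0.012 ]
spindle 129
[[ 0.5153 -0.1777  0.2293]
 [ 0.518  -0.1769  0.2281]
 [ 0.5132 -0.1684  0.2267]
 [ 0.5152 -0.1789  0.2265]
 [ 0.515  -0.182   0.2261]
 [ 0.5183 -0.1715  0.2258]
 [ 0.518  -0.1768  0.2238]
 [ 0.5205 -0.1798  0.2229]
 [ 0.51   -0.175   0.2224]
 [ 0.5239 -0.1688  0.2222]
 [ 0.5123 -0.1816  0.2217]
 [ 0.515  -0.1807  0.2203]
 [ 0.5103 -0.1697  0.2203]
 [ 0.5236 -0.1721  0.2178]
 [ 0.5203 -0.1818  0.217 ]
 [ 0.5149 -0.1812  0.2167]
 [ 0.5202 -0.1816  0.2126]
 [ 0.5097 -0.177   0.2122]
 [ 0.5176 -0.1804  0.2114]
 [ 0.5096 -0.1784  0.2097]]
bridge ((0.5161168575286865, -0.17405077815055847), (0.2492850422859192, 0.055109377950429916), 82.46404266357422) 0.17168862472753577
```

Run:
```python
from h import *
np.set_printoptions(suppress=True,precision=4)
s=arm.state();q=s["orientation"];M=R.from_quat([q[1],q[2],q[3],q[0]]).as_matrix();print(M, s["width"])
print("jaw yaw",np.degrees(np.arctan2(M[1,1],M[0,1])))
```

```text
[[-0.0007  0.3605  0.9328]
 [-0.0012  0.9328 -0.3605]
 [-1.     -0.0014 -0.0002]] 0.999166124198584
jaw yaw 68.87013215614634
```

```bash
python3 -m inch '[[[0.3,-0.6,0.8],[0,0,-1]],[[0.8,-1,0.5],[0,0,-1]],[[0.8,-1,0.5],[0,0,-1]],[[0.8,-1,0.3],[0,0,-1]],[[0.8,-1,0],[0,0,-1]],[[0.8,-1,0],[0,0,-1]],[[0.8,-1,0],[0,0,-1]],[[0.8,-1,0],[0,0,-1]],[[0.8,-1,0],[0,0,-1]],[[0.8,-1,0],[0,0,-1]],[[0.8,-1,0],[0,0,-1]],[[0.8,-1,0],[0,0,-1]],[[0.8,-1,0],[0,0,-1]],[[0.8,-1,0],[0,0,-1]],[[0.8,-1,0],[0,0,-1]],[[0.8,-1,0],[0,0,-1]],[[0.8,-1,0],[0,0,-1]],[[0.8,-1,0],[0,0,-1]],[[0.8,-1,0],[0,0,-1]],[[0.8,-0.9,0],[0,0,-1]]]' 0.6
python3 - <<'E'
from h import *
s=arm.state();q=s["orientation"];M=R.from_quat([q[1],q[2],q[3],q[0]]).as_matrix();print(s["ee_pos"],s["time"],np.degrees(np.arctan2(M[1,1],M[0,1])))
grab("wrist","w1")
E
```

```text
time: 2.65
ee_pos: [0.5482, 0.2008, 0.2402]
orientation: [-0.433, -0.553, -0.441, 0.559]
ft_force: [0.0, 0.4, -0.0]
width: 0.597
[0.54821262 0.20082725 0.24023096] 2.65 -13.647847765278966
```

View pics/w1.png

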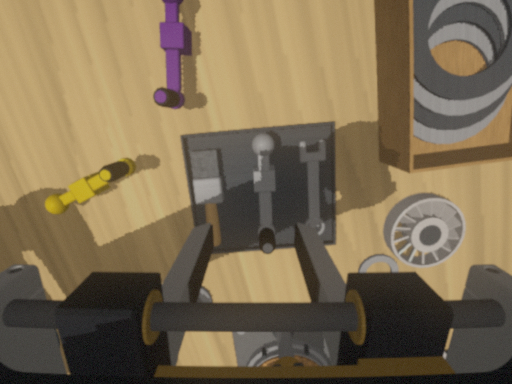

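```bash
cat > fitc.py <<'E'
import sys
from h import *
np.set_printoptions(suppress=True,precision=4)
d=load(sys.argv[1]); W=cloud(d); z=W[...,2]
with np.errstate(invalid="ignore"):
    box=(W[...,0]>.49)&(W[...,0]<.62)&(W[...,1]>.08)&(W[...,1]<.28)
print("floor",np.nanmedian(z[box&(z<.02)]))
P=W[box&(z>.03)]
top=P[(P[:,2]<.062)]
ball=P[(P[:,1]>.222)&(P[:,2]>.045)]
A=np.c_[2*ball,np.ones(len(ball))]; c=np.linalg.lstsq(A,(ball**2).sum(1),rcond=None)[0]; print("ball",len(ball),c[:3],np.sqrt(c[3]+c[:3]@c[:3]))
h=P[(P[:,2]>.088)]; print("handle",len(h),h.mean(0),h.min(0),h.max(0))
for ang in np.arange(-108,-92,1.):
    pass
c=top[:,:2].mean(0);u,s,v=np.linalg.svd(top[:,:2]-c);a=v[0]*np.sign(-v[0][1]);print("axis",c,np.degrees(np.arctan2(a[1],a[0])))
n=np.array([-a[1],a[0]])
t=(top[:,:2]-c)@a; w=(top[:,:2]-c)@n
for k in np.arange(-.08,.1,.004):
    m=(t>=k)&(t<k+.004)
    if m.sum()>2: print("%.3f n%d w %.4f %.4f z %.4f  c=%s"%(k+.002,m.sum(),w[m].min(),w[m].max(),top[m][:,2].max(),c+a*(k+.002)))
E
python3 fitc.py pics/w1.npz
python3 - <<'E'
from h import *
d=load("pics/w1.npz");c=d["img"][120:265,170:350,::-1];cv2.imwrite("pics/w1c.png",cv2.resize(c,None,fx=4,fy=4,interpolation=cv2.INTER_CUBIC))
E
```

```text
floor 0.004599336814086807
ball 22843 [0.5302 0.1829 0.2073] 0.1630109186627371
handle 40992 [0.5554 0.2221 0.3493] [0.49   0.1103 0.0882] [0.62   0.2468 0.3762]
axis [0.5576 0.1943] -100.89241675059587
-0.062 n12 w -0.0055 0.0063 z 0.0500  c=[0.5694 0.2552]
-0.058 n60 w -0.0110 0.0114 z 0.0555  c=[0.5686 0.2513]
-0.054 n66 w -0.0138 0.0140 z 0.0578  c=[0.5678 0.2474]
-0.050 n70 w -0.0154 0.0152 z 0.0592  c=[0.5671 0.2434]
-0.046 n74 w -0.0155 0.0151 z 0.0597  c=[0.5663 0.2395]
-0.042 n59 w -0.0143 0.0135 z 0.0584  c=[0.5656 0.2356]
-0.038 n44 w -0.0118 0.0120 z 0.0566  c=[0.5648 0.2316]
-0.034 n36 w -0.0080 0.0079 z 0.0527  c=[0.5641 0.2277]
-0.030 n35 w -0.0070 0.0079 z 0.0510  c=[0.5633 0.2238]
-0.026 n37 w -0.0072 0.0077 z 0.0504  c=[0.5626 0.2199]
-0.022 n33 w -0.0073 0.0076 z 0.0505  c=[0.5618 0.2159]
-0.018 n35 w -0.0075 0.0074 z 0.0499  c=[0.561 0.212]
-0.014 n75 w -0.0146 0.0149 z 0.0502  c=[0.5603 0.2081]
-0.010 n65 w -0.0146 0.0139 z 0.0502  c=[0.5595 0.2042]
-0.006 n62 w -0.0149 0.0137 z 0.0508  c=[0.5588 0.2002]
-0.002 n62 w -0.0150 0.0136 z 0.0503  c=[0.558  0.1963]
0.0
[... 395 characters left out ...]
0.0083 0.0086 z 0.0503  c=[0.552  0.1649]
0.034 n33 w -0.0084 0.0085 z 0.0500  c=[0.5512 0.1609]
0.038 n35 w -0.0086 0.0083 z 0.0501  c=[0.5505 0.157 ]
0.042 n37 w -0.0088 0.0082 z 0.0500  c=[0.5497 0.1531]
0.046 n32 w -0.0089 0.0081 z 0.0500  c=[0.5489 0.1492]
0.050 n33 w -0.0077 0.0079 z 0.0498  c=[0.5482 0.1452]
0.054 n34 w -0.0079 0.0078 z 0.0497  c=[0.5474 0.1413]
0.058 n30 w -0.0081 0.0077 z 0.0504  c=[0.5467 0.1374]
0.062 n33 w -0.0082 0.0091 z 0.0497  c=[0.5459 0.1334]
0.066 n53 w -0.0084 0.0088 z 0.0618  c=[0.5452 0.1295]
0.070 n32 w -0.0114 0.0114 z 0.0613  c=[0.5444 0.1256]
0.074 n19 w -0.0116 0.0118 z 0.0617  c=[0.5437 0.1217]
0.078 n4 w -0.0117 0.0113 z 0.0484  c=[0.5429 0.1177]
```

View pics/w1c.png

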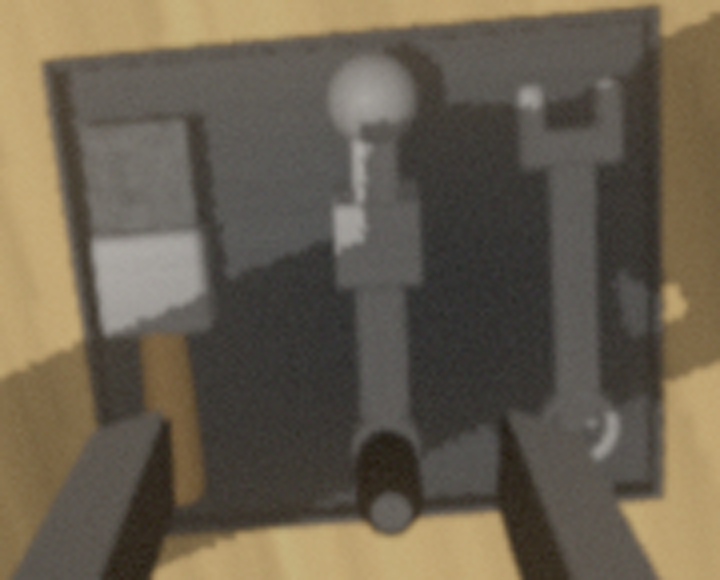

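The view shows the tray with brush left, crank centre, wrench right; in w1.png the hub is at about (264,180), ball (263,144), handle top (267,245). I'll go lower and measure again.

```bash
python3 -m inch '[[[0.4,-0.4,-1],[0,0,0.6]],[[0,0,-1],[0,0,0]],[[0,0,-1],[0,0,0]],[[0,0,-1],[0,0,0]],[[0,0,-1],[0,0,0]],[[0,0,0],[0,0,0]]]' 0.6
python3 - <<'E'
from h import *
s=arm.state();q=s["orientation"];M=R.from_quat([q[1],q[2],q[3],q[0]]).as_matrix();print(s["ee_pos"],s["time"],np.degrees(np.arctan2(M[1,1],M[0,1])),M[:,0],np.abs(s["qvel"]).max())
grab("wrist","w2");grab("scene","s2");grab("side","d2")
d=load("pics/w2.npz")
for p in [(.5575,.1938,.048),(.5575,.1890,.048)]: print(proj(d,p))
E
python3 fitc.py pics/w2.npz
for f in s2 d2; do python3 fitc.py pics/$f.npz | grep -E "ball|axis"; done
```

```text
time: 3.45
ee_pos: [0.5547, 0.1922, 0.1331]
orientation: [-0.444, -0.542, -0.452, 0.552]
ft_force: [0.4, 0.2, 0.4]
width: 0.602
[0.55465988 0.19223117 0.13310155] 3.45 -11.366697592084872 [-1.73522393e-02  9.44095226e-04 -9.99848993e-01] 0.021941511162663553
[[258.40655811 197.79971195]]
[[259.34113247 202.34865332]]
floor 0.004611401171628227
ball 12697 [0.5141 0.1683 0.144 ] 0.1251436648230732
handle 41441 [0.5569 0.2148 0.242 ] [0.49  0.11  0.088] [0.62   0.2418 0.2696]
axis [0.5577 0.1945] -100.77431416829495
-0.062 n34 w -0.0066 0.0056 z 0.0497  c=[0.5693 0.2554]
-0.058 n108 w -0.0114 0.0113 z 0.0554  c=[0.5686 0.2514]
-0.054 n128 w -0.0133 0.0140 z 0.0586  c=[0.5678 0.2475]
-0.050 n147 w -0.0144 0.0151 z 0.0591  c=[0.5671 0.2436]
-0.046 n134 w -0.0155 0.0152 z 0.0588  c=[0.5663 0.2397]
-0.042 n120 w -0.0145 0.0141 z 0.0589  c=[0.5656 0.2357]
-0.038 n87 w -0.0126 0.0121 z 0.0567  c=[0.5648 0.2318]
-0.034 n63 w -0.0079 0.0083 z 0.0529  c=[0.5641 0.2279]
-0.030 n71 w -0.0080 0.0074 z 0.0507  c=[0.5633 0.2239]
-0.026 n67 w -0.0081 0.0074 z 0.0504  c=[0.5626 0.22  ]
-0.022 n64 w -0.
[... 913 characters left out ...]
  c=[0.5499 0.1532]
0.046 n60 w -0.0091 0.0086 z 0.0501  c=[0.5491 0.1493]
0.050 n62 w -0.0081 0.0086 z 0.0498  c=[0.5484 0.1453]
0.054 n52 w -0.0082 0.0086 z 0.0499  c=[0.5476 0.1414]
0.058 n65 w -0.0082 0.0086 z 0.0500  c=[0.5469 0.1375]
0.062 n54 w -0.0082 0.0086 z 0.0502  c=[0.5461 0.1336]
0.066 n102 w -0.0084 0.0086 z 0.0619  c=[0.5454 0.1296]
0.070 n92 w -0.0116 0.0110 z 0.0618  c=[0.5446 0.1257]
0.074 n35 w -0.0118 0.0119 z 0.0616  c=[0.5439 0.1218]
0.078 n9 w -0.0116 0.0121 z 0.0504  c=[0.5431 0.1178]
ball 1116 [0.4856 0.3671 0.252 ] 0.2472850325098284
axis [0.5608 0.1807] -100.56121779940537
ball 346 [0.5593 0.3157 0.2654] 0.21114214155645225
axis [0.5579 0.1851] -100.27710516181452
```

View pics/w2.png

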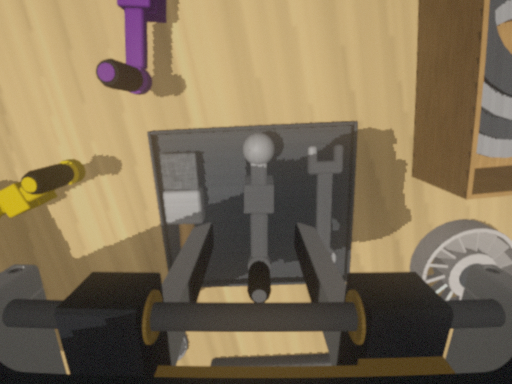

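```bash
python3 -m inch '[[[0.15,0.12,-1],[0,-0.25,0.15]],[[0,0,-1],[0,0,0]],[[0,0,-1],[0,0,0]],[[0,0,-1],[0,0,0]],[[0,0,-1],[0,0,0]]]' 0.6
python3 - <<'E'
from h import *
s=arm.state();q=s["orientation"];M=R.from_quat([q[1],q[2],q[3],q[0]]).as_matrix();print(s["ee_pos"],s["time"],np.degrees(np.arctan2(M[1,1],M[0,1])),M[:,0],np.abs(s["qvel"]).max(),s["ft_force"])
E
```

```text
time: 4.22
ee_pos: [0.5636, 0.1954, 0.0368]
orientation: [0.453, 0.55, 0.448, -0.54]
ft_force: [0.5, -0.1, 1.1]
width: 0.601
[0.5635849  0.19543024 0.0368299 ] 4.225 -10.783135479649152 [ 0.01576042  0.00315607 -0.99987082] 0.29938423798126584 [ 0.46363241 -0.0755738   1.07029374]
```

```bash
cat > st.py <<'E'
from h import *
np.set_printoptions(suppress=True,precision=4)
s=arm.state();q=s["orientation"];M=R.from_quat([q[1],q[2],q[3],q[0]]).as_matrix();print(s["ee_pos"],"yaw %.2f"%np.degrees(np.arctan2(M[1,1],M[0,1])),"toolx",M[:,0],"v %.3f"%np.abs(s["qvel"]).max(),"F",s["ft_force"],"T",s["torque"],"w %.3f"%s["width"], "t %.2f"%s["time"],"j6 %.2f"%s["joint_pos"][5])
E
python3 -m inch '[[[0,0,0],[0,0,0]]]' >/dev/null; python3 st.py
```

```text
[0.5619 0.1951 0.0343] yaw -10.79 toolx [ 0.0113  0.0025 -0.9999] v 0.024 F [-0.0877  0.9205 -0.1943] T [-0.1028  0.0993 -0.0077] w 0.600 t 4.35 j6 0.33
```

```bash
python3 -m inch '[[[-0.21,-0.02,-0.5],[0.03,0.14,0]],[[0,0,-0.5],[0,0,0]],[[0,0,0],[0,0,0]]]' >/dev/null; python3 st.py
```

```text
[0.5583 0.1947 0.014 ] yaw -10.80 toolx [ 0.0028  0.005  -1.    ] v 0.011 F [ 0.2102 -0.7225 -0.6342] T [-0.036   0.1038 -0.0244] w 0.602 t 4.72 j6 0.33
```

Aligned. Now I close on the hub.

```bash
python3 -m inch '[[[0,0,0],[0,0,0]],[[0,0,0],[0,0,0]],[[0,0,0],[0,0,0]],[[0,0,0],[0,0,0]],[[0,0,0],[0,0,0]]]' 0 >/dev/null; python3 st.py; python3 -m inch '[[[0,0,0.5],[0,0,0]],[[0,0,1],[0,0,0]],[[0,0,1],[0,0,0]],[[0,0,1],[0,0,0]]]' >/dev/null; python3 st.py
```

```text
[0.5591 0.195  0.0151] yaw -10.80 toolx [ 0.0046  0.0054 -1.    ] v 0.003 F [ 0.2417 -0.3958 -0.7522] T [-0.0507  0.0456 -0.0157] w 0.313 t 5.35 j6 0.33
[0.5545 0.1944 0.0849] yaw -10.80 toolx [-0.0049  0.0042 -1.    ] v 0.305 F [ 0.9641  0.2352 -6.0044] T [-0.0274 -0.0017 -0.0042] w 0.317 t 5.85 j6 0.33
```

```bash
python3 -m inch '[[[0,0,1],[0,0,0]],[[0,0,1],[0,0,0]],[[0,-0.4,1],[0,0,0]],[[-0.2,-0.9,1],[0,0,0]],[[-0.3,-1,1],[0,0,0]],[[-0.3,-1,1],[0,0,0]],[[-0.3,-1,1],[0,0,0]],[[-0.3,-1,1],[0,0,0]],[[-0.3,-1,0.7],[0,0,0]],[[-0.3,-1,0.3],[0,0,0]],[[-0.3,-1,0],[0,0,0]],[[-0.3,-1,0],[0,0,0]],[[-0.3,-1,0],[0,0,0]],[[-0.3,-1,0],[0,0,0]],[[-0.3,-1,0],[0,0,0]],[[-0.3,-1,0],[0,0,0]],[[-0.3,-1,0],[0,0,0]],[[-0.3,-1,0],[0,0,0]],[[-0.3,-1,0],[0,0,0]],[[-0.3,-0.7,0],[0,0,0]]]' >/dev/null; python3 st.py;python3 -m inch '[[[0,0,0],[0,0,0]],[[0,0,0],[0,0,0]]]' >/dev/null; python3 st.py; python3 -c "
from h import *
grab('wrist','w3')"
```

```text
[ 0.4402 -0.1522  0.287 ] yaw -10.59 toolx [ 0.0032  0.0036 -1.    ] v 0.277 F [ 0.5428 -0.3802 -7.0012] T [0.016  0.0944 0.0008] w 0.313 t 8.35 j6 -0.40
[ 0.4396 -0.1521  0.2875] yaw -10.67 toolx [ 0.0037  0.0041 -1.    ] v 0.006 F [-0.0267  0.1748 -6.1183] T [-0.0095  0.0237 -0.0511] w 0.320 t 8.60 j6 -0.40
```

View pics/w3.png

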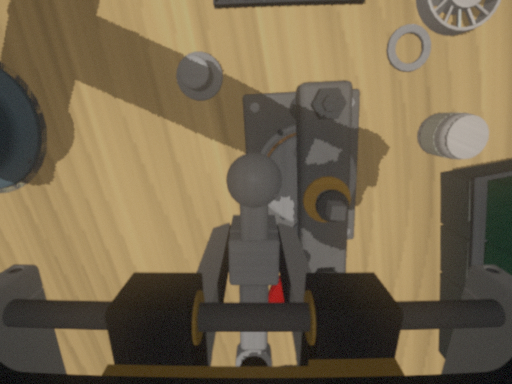

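Run:
```python
from h import *
np.set_printoptions(suppress=True,precision=4)
d=load("pics/w3.npz");W=cloud(d)
c=d["img"][165:245,290:380,::-1];c=cv2.convertScaleAbs(c,alpha=1.8);cv2.imwrite("pics/w3c.png",cv2.resize(c,None,fx=7,fy=7,interpolation=cv2.INTER_CUBIC))
z=W[...,2]
with np.errstate(invalid="ignore"): m=(W[...,0]>.47)&(W[...,0]<.56)&(W[...,1]>-.22)&(W[...,1]<-.13)&(z<.25)
P=W[m]
for a,b in((.19,.198),(.198,.205),(.205,.211),(.211,.218),(.218,.223),(.223,.24)):
    q=P[(P[:,2]>a)&(P[:,2]<b)]; print(a,b,len(q),q.min(0),q.max(0),q.mean(0))
top=P[P[:,2]>.222]; print(np.median(top,0), cv2.minAreaRect(top[:,:2].astype(np.float32)))
sq=P[P[:,2]>.207]; print(cv2.minAreaRect(sq[:,:2].astype(np.float32)))
# held hub
with np.errstate(invalid="ignore"): m=(W[...,0]>.41)&(W[...,0]<.47)&(W[...,1]>-.26)&(W[...,1]<-.06)&(z>.3)&(z<.345)
P=W[m];print(len(P));
n=np.array([np.cos(np.radians(-100.8)),np.sin(np.radians(-100.8))]);o=np.array([.4396,-.1521]);t=(P[:,:2]-o)@n; w=(P[:,:2]-o)@np.array([-n[1],n[0]])
for k in np.arange(-.07,.1,.004):
    mm=(t>=k)&(t<k+.004)
    if mm.sum()>2: print("%.3f n%d w %.4f %.4f z %.4f"%(k+.002,mm.sum(),w[mm].min(),w[mm].max(),np.median(P[mm][:,2])))
```

```text
0.19 0.198 51 [ 0.4999 -0.1765  0.1934] [ 0.5284 -0.1562  0.1979] [ 0.5094 -0.1618  0.1956]
0.198 0.205 487 [ 0.4997 -0.1891  0.1981] [ 0.5317 -0.1564  0.2049] [ 0.5134 -0.1686  0.2021]
0.205 0.211 49 [ 0.508  -0.178   0.2054] [ 0.5248 -0.1649  0.211 ] [ 0.5142 -0.1684  0.2081]
0.211 0.218 65 [ 0.5076 -0.178   0.2112] [ 0.5248 -0.1647  0.2178] [ 0.5136 -0.169   0.2146]
0.218 0.223 73 [ 0.5079 -0.1776  0.2181] [ 0.5239 -0.1646  0.223 ] [ 0.5136 -0.169   0.221 ]
0.223 0.24 158 [ 0.5086 -0.1778  0.2233] [ 0.5224 -0.1661  0.2289] [ 0.5152 -0.1718  0.2265]
[ 0.5149 -0.171   0.2268] ((0.5153226256370544, -0.17248590290546417), (0.013268684968352318, 0.011551646515727043), 73.56243896484375)
((0.516123354434967, -0.17270417511463165), (0.014054406434297562, 0.014913002960383892), 76.7098617553711)
9450
-0.060 n270 w -0.0105 0.0091 z 0.3209
-0.056 n406 w -0.0139 0.0125 z 0.3252
-0.052 n454 w -0.0155 0.0135 z 0.3276
-0.048 n428 w -0.0163 0.0141 z 0.3288
-0.044 n378 w -0.0164 0.0141 z 0.3285
-0.040 n292 w -0.0151 0.0129 z 0.3276
-0.036 n166 w -0.0123 0.0109 z 0.3252
-0.032 n165 w -0.0090 0.006
[... 201 characters left out ...]

-0.008 n801 w -0.0284 0.0264 z 0.3220
-0.004 n385 w -0.0161 0.0142 z 0.3213
0.000 n385 w -0.0161 0.0141 z 0.3212
0.004 n377 w -0.0160 0.0142 z 0.3213
0.008 n302 w -0.0161 0.0142 z 0.3212
0.012 n299 w -0.0157 0.0139 z 0.3211
0.016 n203 w -0.0157 0.0139 z 0.3210
0.020 n211 w -0.0099 0.0081 z 0.3204
0.024 n165 w -0.0099 0.0081 z 0.3211
0.028 n146 w -0.0100 0.0082 z 0.3210
0.032 n4 w -0.0100 0.0063 z 0.3186
0.052 n81 w -0.0096 0.0079 z 0.3211
0.056 n139 w -0.0097 0.0080 z 0.3211
0.060 n143 w -0.0097 0.0080 z 0.3211
0.064 n112 w -0.0098 0.0081 z 0.3209
0.068 n360 w -0.0105 0.0089 z 0.3237
0.072 n226 w -0.0128 0.0109 z 0.3210
0.076 n62 w -0.0133 0.0113 z 0.3210
0.080 n29 w -0.0134 0.0117 z 0.3211
```

View pics/w3c.png

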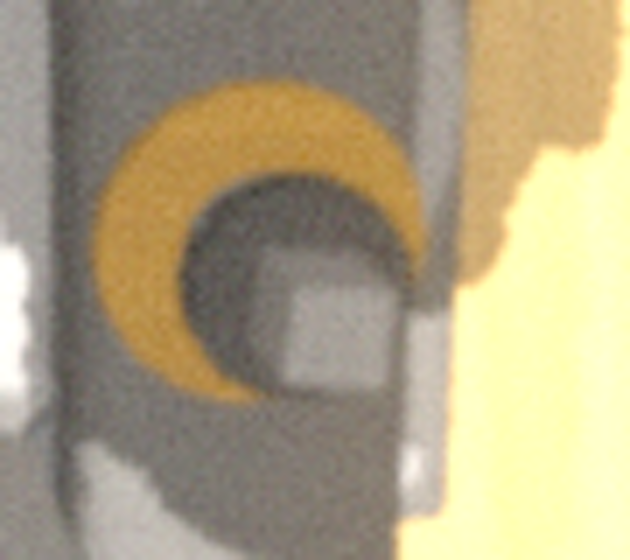

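Run:
```python
from h import *
d=load("pics/w3.npz")
T=np.linalg.inv(d["camera_from_world"])
for zz in (.2268,):
    c=np.array([(295,285),(402,290),(385,390),(283,382)],float)/7+[290,165]-0.5+0.07
    p=cv2.undistortPoints(c.reshape(-1,1,2),K(d),np.array(d["distortion"])).reshape(-1,2)
    v=np.c_[p[:,0],-p[:,1],-np.ones(4)]@T[:3,:3].T; o=T[:3,3]; X=o+v*((zz-o[2])/v[:,2])[:,None]
    print(X,X.mean(0))
    for i in range(4):
        e=X[(i+1)%4]-X[i]; print(np.linalg.norm(e[:2]),np.degrees(np.arctan2(e[1],e[0]))%90)
W=cloud(d);z=W[...,2]
with np.errstate(invalid="ignore"): m=(W[...,0]>.49)&(W[...,0]<.54)&(W[...,1]>-.2)&(W[...,1]<-.15)&(z>.2245)&(z<.24)
P=W[m][:,:2].astype(np.float32);print(len(P),cv2.minAreaRect(P))
# fit square by min of Linf-ish projected extents
for a in range(-45,45,5):
    n=np.array([np.cos(np.radians(a)),np.sin(np.radians(a))]);print(a,np.ptp(P@n).round(4),np.ptp(P@np.array([-n[1],n[0]])).round(4))
```

```text
[[ 0.50913727 -0.16245734  0.2268    ]
 [ 0.52282388 -0.16576656  0.2268    ]
 [ 0.51929016 -0.17919333  0.2268    ]
 [ 0.50610784 -0.17551007  0.2268    ]] [ 0.51433979 -0.17073182  0.2268    ]
0.014080980506702511 76.40756836814685
0.013883996767545781 75.25500548338599
0.013687217458395268 74.38915075236667
0.013399678116194823 76.93344094329507
137 ((0.5160993933677673, -0.17217402160167694), (0.01050371304154396, 0.01131465658545494), 81.0616455078125)
-45 0.0142 0.0137
-40 0.0139 0.0134
-35 0.0136 0.0131
-30 0.0131 0.0127
-25 0.0125 0.0123
-20 0.0118 0.0117
-15 0.0114 0.0111
-10 0.0113 0.0105
-5 0.0117 0.0109
0 0.0123 0.0117
5 0.0128 0.0124
10 0.0133 0.013
15 0.0137 0.0135
20 0.014 0.0138
25 0.0141 0.0141
30 0.0142 0.0143
35 0.0142 0.0144
40 0.014 0.0143
```

The crop shows the square tip at about (338,213) in w3.png. Its angle is about -13° in the world (mod 90) and the crank is at -10.8°, so it is almost aligned already. I'll go over the spindle.

```bash
python3 -m inch '[[[0.95,-0.23,0],[0,0,-0.25]],[[0.95,-0.23,0],[0,0,-0.25]],[[0.95,-0.23,0],[0,0,0]],[[0.95,-0.23,0],[0,0,0]],[[0,0,-0.5],[0,0,0]],[[0,0,-0.5],[0,0,0]],[[0,0,0],[0,0,0]]]' >/dev/null; python3 st.py
```

```text
[ 0.5174 -0.1661  0.2647] yaw -12.38 toolx [ 0.0004  0.0067 -1.    ] v 0.009 F [-0.1619 -0.6749 -6.0851] T [0.0196 0.043  0.0364] w 0.317 t 9.53 j6 -0.31
```

```bash
python3 -m inch '[[[-0.02,-0.22,-0.5],[-0.1,0,-0.1]],[[0,0,-0.5],[0,0,0]],[[0,0,0],[0,0,0]]]' >/dev/null; python3 st.py; python3 -c "
from h import *
d=grab('scene','s4');cv2.imwrite('pics/s4c.png',cv2.resize(np.ascontiguousarray(d['img'][150:270,140:280,::-1]),None,fx=5,fy=5,interpolation=cv2.INTER_CUBIC))
d=grab('side','d4');cv2.imwrite('pics/d4c.png',cv2.resize(np.ascontiguousarray(d['img'][150:290,200:320,::-1]),None,fx=4,fy=4,interpolation=cv2.INTER_CUBIC))"
```

```text
[ 0.516  -0.1706  0.2433] yaw -12.83 toolx [ 0.0001 -0.0007 -1.    ] v 0.011 F [-0.9553  0.1996 -6.1525] T [-0.0548  0.0429  0.0186] w 0.320 t 9.90 j6 -0.30
```

View pics/s4c.png

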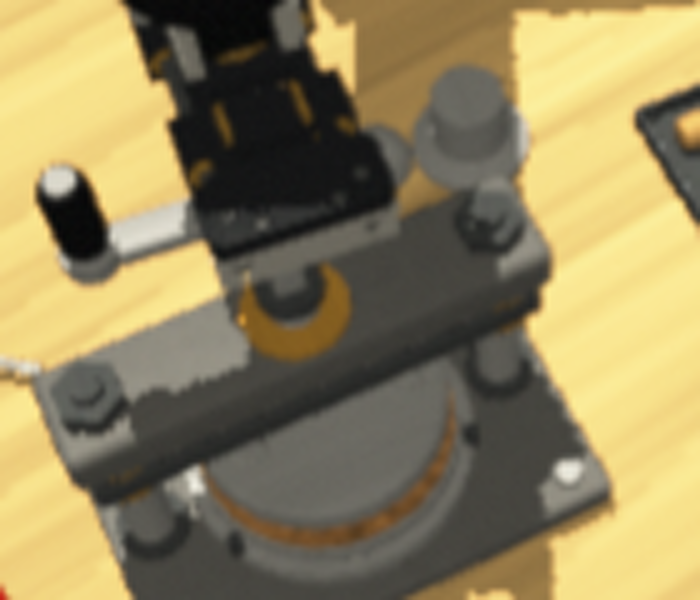

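View pics/d4c.png

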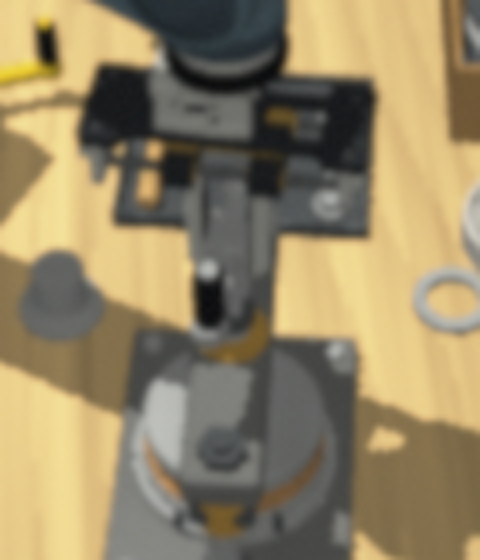

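The crank is hanging over the spindle, with the square tip just showing beneath the hub in the scene crop at (290,285). I lower it slowly.

```bash
for i in 1; do python3 -m inch '[[[0.05,0,-0.25],[0,0,0]],[[0,0,-0.25],[0,0,0]]]' >/dev/null; python3 st.py;  python3 -m inch '[[[0,0,-0.25],[0,0,0]],[[0,0,-0.2],[0,0,0]]]' >/dev/null; python3 st.py; done
```

```text
[ 0.5184 -0.1713  0.2352] yaw -12.82 toolx [ 0.0041 -0.0029 -1.    ] v 0.077 F [ 0.8946  0.0563 -6.3853] T [-0.0208  0.0461 -0.0675] w 0.316 t 10.25 j6 -0.30
[ 0.5182 -0.1712  0.2255] yaw -12.82 toolx [ 0.0034 -0.0027 -1.    ] v 0.060 F [ 0.0996 -0.2762 -4.9125] T [ 0.0129  0.2124 -0.0797] w 0.320 t 10.50 j6 -0.30
```

```bash
python3 -m inch '[[[0,0,-0.3],[0,0,0]],[[0,0,-0.25],[0,0,0]]]' >/dev/null; python3 st.py;  python3 -m inch '[[[0,0,-0.15],[0,0,0]],[[0,0,-0.1],[0,0,0]]]' >/dev/null; python3 st.py
```

```text
[ 0.5182 -0.1712  0.2136] yaw -12.82 toolx [ 0.0033 -0.0027 -1.    ] v 0.079 F [ 0.5502  0.2148 -6.438 ] T [ 0.0447  0.1032 -0.0259] w 0.317 t 10.75 j6 -0.30
[ 0.5182 -0.1713  0.2127] yaw -12.79 toolx [ 0.0026 -0.0028 -1.    ] v 0.003 F [-5.8206  2.1838  4.0077] T [0.6194 1.2523 0.0219] w 0.316 t 11.00 j6 -0.30
```

Seated: the base is at 0.2017, a force of +10 N stopped it there, and it is 25 mm below the tip. I'll release and lift to above the handle.

```bash
python3 -m inch '[[[0,0,0],[0,0,0]],[[0,0,0],[0,0,0]]]' 0.6 >/dev/null; python3 -m inch '[[[0,0,0.4],[0,0,0]],[[0,0,0.9],[0,0,0]],[[0,0,1],[0,0,0]],[[0,0,1],[0,0,0]],[[0,0,1],[0,0,0]],[[0,0,1],[0,0,0]],[[0,-0.1,0.3],[0,0,0]],[[-0.2,-0.7,0],[0,0,0]],[[-0.2,-0.7,0],[0,0,0]],[[-0.2,-0.7,0],[0,0,0]],[[-0.2,-0.7,0],[0,0,0]],[[0,0,0],[0,0,0]]]' >/dev/null; python3 st.py;  python3 -c "
from h import *
np.set_printoptions(suppress=True,precision=4)
grab('side','d5')
d=grab('wrist','w5');W=cloud(d);z=W[...,2]
with np.errstate(invalid='ignore'): m=(W[...,0]>.46)&(W[...,0]<.56)&(W[...,1]>-.28)&(W[...,1]<-.09)&(z<.31)&(z>.235)
P=W[m];t=P[P[:,2]<.258];c=t[:,:2].mean(0);v=np.linalg.svd(t[:,:2]-c,full_matrices=False)[2][0];v*=-np.sign(v[1]);print(c,np.degrees(np.arctan2(v[1],v[0])))
b=P[(P[:,1]>-.14)];print('ballend',b.max(0),b.min(0))
k=(t[:,:2]-c)@v; w=(t[:,:2]-c)@np.array([-v[1],v[0]]); m=abs(w)>.0125
for a in np.arange(-.09,.1,.004):
  mm=(k>=a)&(k<a+.004)
  if mm.sum()>2: print('%.3f %d %.4f %.4f z %.4f'%(a+.002,mm.sum(),w[mm].min(),w[mm].max(),np.median(t[mm][:,2])),c+v*(a+.002))
"
```

```text
[ 0.5038 -0.2362  0.3383] yaw -12.89 toolx [ 0.0153 -0.0102 -0.9998] v 0.007 F [-0.9576  0.6196  0.0854] T [-0.0999  0.0559  0.0441] w 0.603 t 12.75 j6 -0.42
[ 0.5173 -0.1707] -102.78362966883498
ballend [ 0.5428 -0.1116  0.257 ] [ 0.5122 -0.14    0.2404]
-0.060 25 -0.0062 0.0064 z 0.2475 [ 0.5305 -0.1122]
-0.056 96 -0.0117 0.0117 z 0.2505 [ 0.5297 -0.1161]
-0.052 126 -0.0135 0.0147 z 0.2528 [ 0.5288 -0.12  ]
-0.048 155 -0.0146 0.0147 z 0.2536 [ 0.5279 -0.1239]
-0.044 166 -0.0148 0.0147 z 0.2538 [ 0.527  -0.1278]
-0.040 152 -0.0139 0.0148 z 0.2527 [ 0.5261 -0.1317]
-0.036 128 -0.0130 0.0130 z 0.2506 [ 0.5252 -0.1356]
-0.032 91 -0.0092 0.0093 z 0.2466 [ 0.5243 -0.1395]
-0.028 67 -0.0075 0.0074 z 0.2462 [ 0.5235 -0.1434]
-0.024 85 -0.0075 0.0074 z 0.2464 [ 0.5226 -0.1473]
-0.020 68 -0.0075 0.0074 z 0.2465 [ 0.5217 -0.1512]
-0.016 84 -0.0076 0.0075 z 0.2463 [ 0.5208 -0.1551]
-0.012 93 -0.0142 0.0140 z 0.2460 [ 0.5199 -0.159 ]
-0.008 129 -0.0142 0.0151 z 0.2464 [ 0.519  -0.1629]
-0.004 156 -0.0143 0.0151 z 0.2465 [ 0.5182 -0.1668]
0.000 124 -0.0144 0.0142 z 0.2466 [ 0.5173 -0.1707]
0.004
[... 317 characters left out ...]
0081 0.0086 z 0.2462 [ 0.5111 -0.198 ]
0.032 72 -0.0081 0.0086 z 0.2461 [ 0.5102 -0.2019]
0.036 72 -0.0082 0.0087 z 0.2461 [ 0.5093 -0.2058]
0.040 71 -0.0083 0.0087 z 0.2461 [ 0.5084 -0.2097]
0.044 72 -0.0083 0.0087 z 0.2461 [ 0.5075 -0.2136]
0.048 71 -0.0084 0.0086 z 0.2461 [ 0.5066 -0.2175]
0.052 70 -0.0084 0.0087 z 0.2460 [ 0.5058 -0.2214]
0.056 71 -0.0085 0.0088 z 0.2461 [ 0.5049 -0.2253]
0.060 67 -0.0085 0.0088 z 0.2459 [ 0.504  -0.2292]
0.064 63 -0.0086 0.0088 z 0.2461 [ 0.5031 -0.2331]
0.068 82 -0.0087 0.0090 z 0.2461 [ 0.5022 -0.237 ]
0.072 51 -0.0118 0.0111 z 0.2460 [ 0.5013 -0.2409]
0.076 19 -0.0118 0.0118 z 0.2461 [ 0.5004 -0.2448]
0.080 4 -0.0118 0.0119 z 0.2458 [ 0.4996 -0.2487]
```

View pics/w5.png

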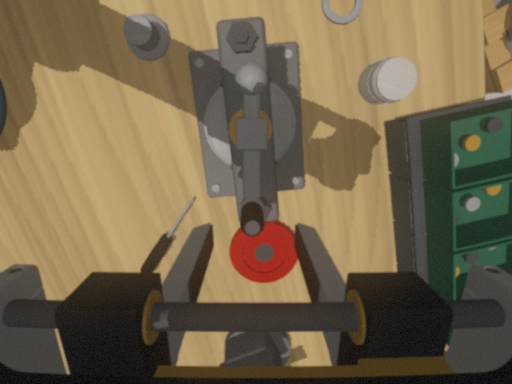

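```bash
python3 -m inch '[[[-0.18,-0.5,-0.8],[0.14,0.2,0]],[[0,0,-0.3],[0,0,0]],[[0,0,0],[0,0,0]]]' >/dev/null; python3 st.py
```

```text
[ 0.5003 -0.245   0.3142] yaw -12.75 toolx [-0.0003  0.0013 -1.    ] v 0.007 F [ 0.6843  0.0204 -0.8187] T [-0.1152  0.0824  0.0218] w 0.597 t 13.22 j6 -0.44
```

```bash
python3 -m inch '[[[0,-0.05,-1],[0,0,0]],[[0,0,-1],[0,0,0]],[[0,0,-1],[0,0,0]],[[0,0,0],[0,0,0]]]' >/dev/null; python3 st.py;python3 -m inch '[[[0,0,0],[0,0,0]],[[0,0,0],[0,0,0]],[[0,0,0],[0,0,0]],[[0,0,0],[0,0,0]],[[0,0,0],[0,0,0]]]' 0 >/dev/null; python3 st.py; python3 -c "
from h import *
d=grab('side','d6');cv2.imwrite('pics/d6c.png',cv2.resize(np.ascontiguousarray(d['img'][170:310,200:320,::-1]),None,fx=4,fy=4,interpolation=cv2.INTER_CUBIC))"
```

```text
[ 0.4997 -0.2448  0.249 ] yaw -12.68 toolx [-0.0019  0.0026 -1.    ] v 0.028 F [-1.0948 -0.7111  0.7315] T [-0.0659  0.073  -0.0108] w 0.597 t 13.72 j6 -0.44
[ 0.5007 -0.2453  0.2512] yaw -12.66 toolx [ 0.0012  0.0003 -1.    ] v 0.001 F [-0.617  -0.2368 -0.2965] T [-0.055   0.0665  0.0077] w 0.227 t 14.35 j6 -0.44
```

View pics/d6c.png

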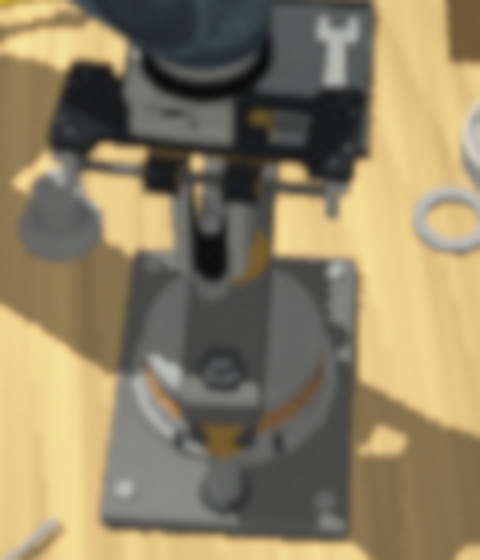

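```bash
cat > plan.py <<'E'
import sys
from h import *
C=np.array([.517,-.1735]);r=.0748
def polar():
    s=arm.state();p=s["ee_pos"];v=p[:2]-C;th=np.degrees(np.arctan2(v[1],v[0]));u=v/np.linalg.norm(v);tg=np.array([u[1],-u[0]])
    F=s["ft_force"];return s,th,np.linalg.norm(v),F[:2]@tg,F[:2]@u
if __name__=="__main__":
    s,th,rr,ft,fr=polar()
    print("t %.2f th %.2f r %.4f z %.4f Ftan %.1f Frad %.1f Fz %.1f w %.3f yaw"%(s["time"],th,rr,s["ee_pos"][2],ft,fr,s["ft_force"][2],s["width"]))
    if len(sys.argv)>1:
        n=int(sys.argv[1]);st=float(sys.argv[2]);p=s["ee_pos"][:2]
        for i in range(1,n+1):
            a=np.radians(th-st*i);q=C+r*np.array([np.cos(a),np.sin(a)]);print(((q-p)/.02).round(2),"dz",round(-16e-3*st/360/.02,3));p=q
E
python3 plan.py 6 12; python3 st.py
```

```text
t 14.40 th -102.81 r 0.0737 z 0.2512 Ftan 0.2 Frad -0.2 Fz -0.7 w 0.230 yaw
[-0.75  0.2 ] dz -0.027
[-0.67  0.4 ] dz -0.027
[-0.57  0.53] dz -0.027
[-0.45  0.64] dz -0.027
[-0.31  0.72] dz -0.027
[-0.15  0.77] dz -0.027
[ 0.5007 -0.2453  0.2512] yaw -12.66 toolx [ 0.0012  0.0003 -1.    ] v 0.002 F [-0.1837  0.2112 -0.7472] T [-0.1267  0.1118  0.    ] w 0.230 t 14.40 j6 -0.44
```

```bash
python3 -m inch '[[[-0.75,0.2,-0.03],[0,0,0]],[[-0.67,0.4,-0.03],[0,0,0]]]' >/dev/null; python3 plan.py; python3 -m inch '[[[-0.57,0.53,-0.03],[0,0,0]],[[-0.45,0.64,-0.03],[0,0,0]]]' >/dev/null; python3 plan.py 6 12; python3 st.py
```

```text
t 14.65 th -125.47 r 0.0736 z 0.2509 Ftan -9.5 Frad -3.6 Fz -3.6 w 0.233 yaw
t 14.90 th -147.70 r 0.0739 z 0.2501 Ftan -9.6 Frad -1.8 Fz -7.4 w 0.225 yaw
[-0.38  0.68] dz -0.027
[-0.19  0.76] dz -0.027
[-0.03  0.78] dz -0.027
[0.13 0.77] dz -0.027
[0.29 0.73] dz -0.027
[0.43 0.65] dz -0.027
[ 0.4545 -0.213   0.2501] yaw -12.71 toolx [ 0.0198 -0.0122 -0.9997] v 0.293 F [ 6.6482 -7.1439 -7.4012] T [-1.502  -0.8155 -0.0279] w 0.225 t 14.90 j6 -0.44
```

```bash
python3 -m inch '[[[-0.4,0.66,-0.1],[0.1,0.15,0]],[[-0.19,0.76,-0.06],[0,0,0]],[[-0.03,0.78,-0.06],[0,0,0]]]' >/dev/null; python3 plan.py; python3 -m inch '[[[0.13,0.77,-0.05],[0,0,0]],[[0.28,0.73,-0.05],[0,0,0]]]' >/dev/null; python3 plan.py 6 12; python3 st.py
```

```text
t 15.28 th -179.00 r 0.0751 z 0.2480 Ftan -10.7 Frad 0.5 Fz -2.0 w 0.228 yaw
t 15.53 th 160.69 r 0.0758 z 0.2468 Ftan -8.7 Frad 3.2 Fz 1.5 w 0.228 yaw
[0.38 0.69] dz -0.027
[0.47 0.62] dz -0.027
[0.59 0.51] dz -0.027
[0.69 0.38] dz -0.027
[0.75 0.22] dz -0.027
[0.78 0.06] dz -0.027
[ 0.4455 -0.1485  0.2468] yaw -12.96 toolx [ 0.0098 -0.0377 -0.9992] v 0.277 F [-5.8711 -7.1783  1.4919] T [-1.1166  1.6566 -0.1301] w 0.228 t 15.53 j6 -0.32
```

```bash
python3 -m inch '[[[0.38,0.69,-0.03],[0.3,0.05,0]],[[0.47,0.62,-0.03],[0.2,0.05,0]],[[0.59,0.51,-0.03],[0,0,0]]]' >/dev/null; python3 plan.py; python3 -m inch '[[[0.69,0.38,-0.03],[0,0,0]],[[0.75,0.22,-0.03],[0,0,0]]]' >/dev/null; python3 plan.py 6 9; python3 st.py
```

```text
t 15.90 th 130.98 r 0.0763 z 0.2460 Ftan -9.4 Frad 3.2 Fz 3.2 w 0.226 yaw
t 16.15 th 111.20 r 0.0764 z 0.2452 Ftan -8.9 Frad 8.6 Fz 7.3 w 0.229 yaw
[0.59 0.09] dz -0.02
[0.58 0.08] dz -0.02
[ 0.59 -0.01] dz -0.02
[ 0.58 -0.1 ] dz -0.02
[ 0.55 -0.19] dz -0.02
[ 0.52 -0.28] dz -0.02
[ 0.4894 -0.1023  0.2452] yaw -13.12 toolx [-0.0298 -0.013  -0.9995] v 0.272 F [-11.4303   4.7887   7.2937] T [ 0.8501  2.0381 -0.0882] w 0.229 t 16.15 j6 -0.19
```

```bash
sed -i 's/-.1735/-.1722/' plan.py; python3 plan.py 4 10; python3 -m inch '[[[0.64,0.14,0.02],[0.1,-0.25,0]],[[0.65,0.04,-0.02],[0.1,-0.2,0]]]' >/dev/null; python3 plan.py 6 9;python3 st.py
```

```text
t 16.15 th 111.56 r 0.0752 z 0.2452 Ftan -8.9 Frad 8.7 Fz 7.3 w 0.229 yaw
[0.63 0.17] dz -0.022
[0.65 0.07] dz -0.022
[ 0.65 -0.04] dz -0.022
[ 0.63 -0.15] dz -0.022
t 16.40 th 95.91 r 0.0755 z 0.2445 Ftan -8.5 Frad 4.9 Fz 6.2 w 0.226 yaw
[ 0.59 -0.02] dz -0.02
[ 0.58 -0.08] dz -0.02
[ 0.56 -0.17] dz -0.02
[ 0.53 -0.25] dz -0.02
[ 0.48 -0.33] dz -0.02
[ 0.43 -0.4 ] dz -0.02
[ 0.5092 -0.0971  0.2445] yaw -13.04 toolx [-0.0137  0.0035 -0.9999] v 0.174 F [-9.0044  4.0245  6.1691] T [ 0.315   1.9462 -0.017 ] w 0.226 t 16.40 j6 -0.18
```

```bash
cat > g.py <<'E'
from plan import *
s,th,rr,ft,fr=polar();print("t %.2f th %.2f r %.4f z %.4f Ftan %.1f Frad %.1f Fz %.1f"%(s["time"],th,rr,s["ee_pos"][2],ft,fr,s["ft_force"][2]))
sys.exit(1 if abs(ft)>11.8 else 0)
E
python3 -m inch '[[[0.59,-0.02,-0.01],[0,-0.1,0]],[[0.58,-0.08,-0.02],[0,0,0]]]' >/dev/null; python3 g.py && python3 -m inch '[[[0.56,-0.17,-0.02],[0,0,0]],[[0.53,-0.25,-0.02],[0,0,0]]]' >/dev/null; python3 g.py && python3 -m inch '[[[0.48,-0.33,-0.02],[0,0,0]],[[0.43,-0.4,-0.02],[0,0,0]]]' >/dev/null; python3 g.py; python3 plan.py 6 9;python3 st.py
```

```text
t 16.65 th 82.48 r 0.0755 z 0.2439 Ftan -9.2 Frad 1.6 Fz 5.2
t 16.90 th 68.85 r 0.0753 z 0.2436 Ftan -9.0 Frad 5.6 Fz 4.7
t 17.15 th 55.33 r 0.0750 z 0.2434 Ftan -9.1 Frad 6.8 Fz 3.0
t 17.15 th 55.33 r 0.0750 z 0.2434 Ftan -9.1 Frad 6.8 Fz 3.0 w 0.228 yaw
[ 0.45 -0.38] dz -0.02
[ 0.39 -0.44] dz -0.02
[ 0.32 -0.49] dz -0.02
[ 0.24 -0.54] dz -0.02
[ 0.15 -0.57] dz -0.02
[ 0.06 -0.58] dz -0.02
[ 0.5596 -0.1105  0.2434] yaw -12.79 toolx [-0.0369  0.0292 -0.9989] v 0.180 F [-3.6644 10.7459  3.022 ] T [ 1.8622  0.2241 -0.1469] w 0.228 t 17.15 j6 -0.18
```

```bash
python3 -m inch '[[[0.45,-0.38,-0.03],[-0.2,-0.25,0]],[[0.39,-0.44,-0.03],[-0.2,-0.2,0]]]' >/dev/null; python3 g.py && python3 -m inch '[[[0.36,-0.46,-0.03],[0,0,0]],[[0.28,-0.52,-0.03],[0,0,0]]]' >/dev/null; python3 g.py && python3 -m inch '[[[0.24,-0.54,-0.03],[0,0,0]],[[0.15,-0.57,-0.03],[0,0,0]]]' >/dev/null; python3 g.py; python3 plan.py 6 9;python3 st.py
```

```text
t 17.40 th 41.84 r 0.0753 z 0.2421 Ftan -8.6 Frad 2.9 Fz 4.7
t 17.65 th 28.64 r 0.0753 z 0.2416 Ftan -9.2 Frad 2.5 Fz 3.4
t 17.90 th 14.98 r 0.0752 z 0.2411 Ftan -9.7 Frad 3.0 Fz 0.8
t 17.90 th 14.98 r 0.0752 z 0.2411 Ftan -9.7 Frad 3.0 Fz 0.8 w 0.231 yaw
[ 0.09 -0.58] dz -0.02
[ 0.02 -0.59] dz -0.02
[-0.08 -0.58] dz -0.02
[-0.17 -0.56] dz -0.02
[-0.25 -0.53] dz -0.02
[-0.33 -0.48] dz -0.02
[ 0.5897 -0.1527  0.2411] yaw -12.41 toolx [-0.0185  0.0358 -0.9992] v 0.125 F [ 0.3858 10.103   0.8393] T [ 1.4626 -0.3914  0.0009] w 0.231 t 17.90 j6 -0.24
```

```bash
python3 -m inch '[[[0.09,-0.58,-0.03],[-0.2,-0.1,0]],[[0.02,-0.59,-0.03],[-0.2,-0.1,0]]]' >/dev/null; python3 g.py && python3 -m inch '[[[-0.05,-0.58,-0.03],[0,0,0]],[[-0.12,-0.57,-0.03],[0,0,0]]]' >/dev/null; python3 g.py && python3 -m inch '[[[-0.2,-0.55,-0.03],[0,0,0]],[[-0.28,-0.51,-0.03],[0,0,0]]]' >/dev/null; python3 g.py; python3 plan.py 6 9;python3 st.py;  python3 -c "
from h import *
d=grab('scene','s7');cv2.imwrite('pics/s7c.png',cv2.resize(np.ascontiguousarray(d['img'][180:290,145:270,::-1]),None,fx=5,fy=5,interpolation=cv2.INTER_CUBIC))"
```

```text
t 18.15 th 1.19 r 0.0750 z 0.2406 Ftan -9.1 Frad 2.5 Fz 1.3
t 18.40 th -12.28 r 0.0747 z 0.2404 Ftan -9.7 Frad 3.7 Fz -1.0
t 18.65 th -26.49 r 0.0744 z 0.2401 Ftan -9.1 Frad 6.2 Fz -3.3
t 18.65 th -26.49 r 0.0744 z 0.2401 Ftan -9.1 Frad 6.2 Fz -3.3 w 0.228 yaw
[-0.28 -0.51] dz -0.02
[-0.38 -0.45] dz -0.02
[-0.44 -0.39] dz -0.02
[-0.5  -0.31] dz -0.02
[-0.54 -0.23] dz -0.02
[-0.57 -0.14] dz -0.02
[ 0.5836 -0.2054  0.2401] yaw -12.04 toolx [ 0.0195  0.0375 -0.9991] v 0.159 F [ 9.6006  5.3772 -3.3154] T [ 0.5294 -1.822  -0.0298] w 0.228 t 18.65 j6 -0.34
```

View pics/s7c.png

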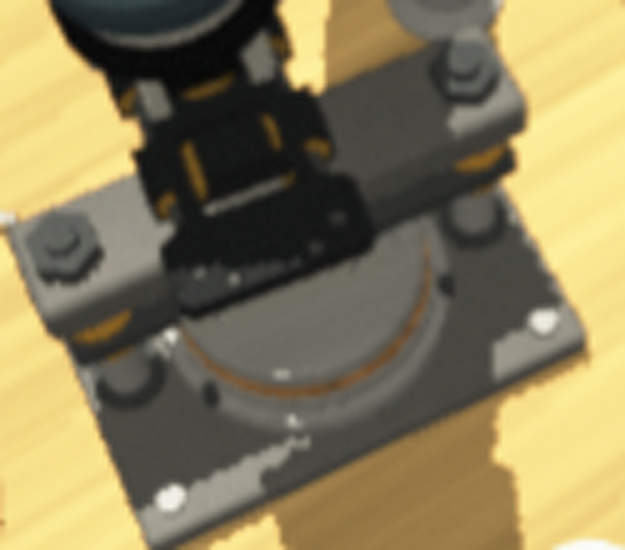

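The brown lining band has narrowed to about 10 crop pixels at (290,390), from about 20 before. The platen is close to it but not touching. I continue under the guard.

```bash
python3 -m inch '[[[-0.28,-0.51,-0.06],[-0.2,0.1,0]],[[-0.38,-0.45,-0.06],[-0.1,0.1,0]]]' >/dev/null; python3 g.py && python3 -m inch '[[[-0.42,-0.42,-0.05],[0,0,0]],[[-0.47,-0.35,-0.05],[0,0,0]]]' >/dev/null; python3 g.py && python3 -m inch '[[[-0.51,-0.29,-0.05],[0,0,0]],[[-0.54,-0.22,-0.05],[0,0,0]]]' >/dev/null; python3 g.py; python3 plan.py 6 9;python3 st.py
```

```text
t 18.95 th -42.03 r 0.0747 z 0.2389 Ftan -8.2 Frad 3.2 Fz -0.0
t 19.20 th -57.19 r 0.0746 z 0.2382 Ftan -8.8 Frad 0.9 Fz -1.6
t 19.45 th -73.03 r 0.0747 z 0.2373 Ftan -9.1 Frad -0.6 Fz -2.4
t 19.45 th -73.03 r 0.0747 z 0.2373 Ftan -9.1 Frad -0.6 Fz -2.4 w 0.228 yaw
[-0.57 -0.13] dz -0.02
[-0.59 -0.04] dz -0.02
[-0.58  0.06] dz -0.02
[-0.57  0.15] dz -0.02
[-0.54  0.23] dz -0.02
[-0.49  0.32] dz -0.02
[ 0.5388 -0.2436  0.2373] yaw -11.83 toolx [ 0.0402  0.0257 -0.9989] v 0.180 F [ 8.5411  3.2817 -2.3698] T [ 0.0438 -1.162  -0.0162] w 0.228 t 19.45 j6 -0.44
```

```bash
python3 -m inch '[[[-0.57,-0.13,-0.05],[-0.1,0.2,0]],[[-0.59,-0.04,-0.05],[-0.1,0.2,0]]]' >/dev/null; python3 g.py && python3 -m inch '[[[-0.58,0.02,-0.04],[0,0,0]],[[-0.58,0.1,-0.04],[0,0,0]]]' >/dev/null; python3 g.py ; python3 plan.py 6 9;python3 st.py
```

```text
t 19.70 th -89.26 r 0.0746 z 0.2366 Ftan -9.0 Frad 0.1 Fz -1.9
t 19.95 th -105.42 r 0.0747 z 0.2357 Ftan -10.6 Frad -3.1 Fz -4.0
t 19.95 th -105.42 r 0.0747 z 0.2357 Ftan -10.6 Frad -3.1 Fz -4.0 w 0.231 yaw
[-0.55  0.2 ] dz -0.02
[-0.51  0.28] dz -0.02
[-0.46  0.36] dz -0.02
[-0.4   0.43] dz -0.02
[-0.33  0.49] dz -0.02
[-0.25  0.53] dz -0.02
[ 0.4971 -0.2442  0.2357] yaw -11.78 toolx [ 0.0372  0.0066 -0.9993] v 0.238 F [11.0667  0.1133 -4.0319] T [-0.3669 -1.4571 -0.0074] w 0.231 t 19.95 j6 -0.48
```

```bash
python3 -m inch '[[[-0.5,0.18,-0.06],[0,0.2,0]]]' >/dev/null; python3 g.py && python3 -m inch '[[[-0.48,0.24,-0.05],[0,0.1,0]]]' >/dev/null; python3 g.py && python3 -m inch '[[[-0.46,0.3,-0.05],[0,0,0]]]' >/dev/null;  python3 g.py ; python3 plan.py 6 7;python3 st.py
```

```text
t 20.07 th -112.67 r 0.0748 z 0.2353 Ftan -9.4 Frad -0.5 Fz -2.0
t 20.20 th -119.60 r 0.0748 z 0.2351 Ftan -10.1 Frad -3.5 Fz -3.6
t 20.32 th -126.57 r 0.0748 z 0.2348 Ftan -11.8 Frad -3.9 Fz -4.8
t 20.32 th -126.57 r 0.0748 z 0.2348 Ftan -11.8 Frad -3.9 Fz -4.8 w 0.226 yaw
[-0.35  0.29] dz -0.016
[-0.31  0.33] dz -0.016
[-0.27  0.37] dz -0.016
[-0.22  0.4 ] dz -0.016
[-0.17  0.42] dz -0.016
[-0.12  0.44] dz -0.016
[ 0.4724 -0.2323  0.2348] yaw -11.81 toolx [ 0.0374 -0.0049 -0.9993] v 0.231 F [11.8096 -3.9042 -4.814 ] T [-1.0576 -1.661   0.0307] w 0.226 t 20.32 j6 -0.48
```

```bash
sed -i 's/11.8/14.2/' g.py; python3 -m inch '[[[-0.38,0.32,-0.05],[0.05,0.1,0]]]' >/dev/null; python3 g.py && python3 -m inch '[[[-0.34,0.36,-0.05],[0,0,0]]]' >/dev/null; python3 g.py ; python3 plan.py 6 6
```

```text
t 20.45 th -132.62 r 0.0748 z 0.2345 Ftan -11.9 Frad -3.7 Fz -5.4
t 20.57 th -138.36 r 0.0749 z 0.2343 Ftan -14.4 Frad -4.7 Fz -6.4
t 20.57 th -138.36 r 0.0749 z 0.2343 Ftan -14.4 Frad -4.7 Fz -6.4 w 0.230 yaw
[-0.24  0.31] dz -0.013
[-0.21  0.33] dz -0.013
[-0.18  0.35] dz -0.013
[-0.14  0.37] dz -0.013
[-0.1   0.38] dz -0.013
[-0.06  0.39] dz -0.013
```

```bash
python3 -m inch '[[[0,0,0],[0,0,0]]]' >/dev/null; python3 g.py;  python3 -m inch '[[[-0.27,0.34,-0.04],[0,0,0]]]' >/dev/null; python3 g.py ; python3 -m inch '[[[-0.1,0.13,0],[0,0,0]]]' >/dev/null; python3 g.py; python3 plan.py 2 5; python3 st.py
```

```text
t 20.70 th -138.12 r 0.0751 z 0.2340 Ftan -5.8 Frad -3.2 Fz -6.7
t 20.82 th -142.78 r 0.0751 z 0.2338 Ftan -14.0 Frad -5.2 Fz -5.2
t 20.95 th -143.78 r 0.0751 z 0.2340 Ftan -13.6 Frad -6.9 Fz -9.9
t 20.95 th -143.78 r 0.0751 z 0.2340 Ftan -13.6 Frad -6.9 Fz -9.9 w 0.229 yaw
[-0.17  0.28] dz -0.011
[-0.16  0.29] dz -0.011
[ 0.4564 -0.2166  0.234 ] yaw -11.85 toolx [ 0.0616 -0.0286 -0.9977] v 0.061 F [13.5604 -6.8874 -9.8622] T [-1.4271 -1.3709 -0.0515] w 0.229 t 20.95 j6 -0.47
```

Ftan at the end is about 14 N against a 9.2 N baseline, so roughly 140 N of load. About 401° was turned, with touch near 368–370°. I relax, open and lift clear.

```bash
python3 -m inch '[[[0,0,0],[0,0,0]],[[0,0,0],[0,0,0]]]' >/dev/null; python3 plan.py; python3 -m inch '[[[0,0,0],[0,0,0]],[[0,0,0],[0,0,0]]]' 0.6 >/dev/null; python3 st.py; python3 -m inch '[[[0,0,0.5],[0,0.2,0]],[[0,0,1],[0,0,0]],[[0,0,1],[0,0,0]],[[0,0,1],[0,0,0]]]' >/dev/null; python3 st.py
```

```text
t 21.20 th -142.96 r 0.0755 z 0.2333 Ftan -6.2 Frad -3.8 Fz -4.1 w 0.230 yaw
[ 0.456  -0.2175  0.2332] yaw -11.87 toolx [ 0.0681 -0.034  -0.9971] v 0.012 F [ 0.4022 -0.5176 -0.4194] T [-0.0325  0.1429  0.0159] w 0.405 t 21.45 j6 -0.48
[ 0.454  -0.2167  0.306 ] yaw -11.87 toolx [ 0.0491 -0.0329 -0.9983] v 0.320 F [-0.9883  0.183  -0.1066] T [-0.0659  0.1151 -0.0184] w 0.603 t 21.95 j6 -0.47
```

```bash
python3 -m inch '[[[0.1,0,0.5],[0.25,0.35,-0.5]],[[0.3,0,0.2],[0.2,0.3,-1]],[[0.3,0.2,0],[0,0,-1]],[[0.3,0.2,0],[0,0,-1]],[[0.3,0.2,0],[0,0,-1]],[[0.3,0.2,0],[0,0,-1]],[[0.3,0.2,0],[0,0,-1]],[[0.3,0.2,0],[0,0,-1]],[[0.3,0.2,0],[0,0,-1]],[[0.3,0.2,0],[0,0,-1]],[[0.3,0.2,0],[0,0,-1]],[[0,0.2,0],[0,0,0]],[[0,0,0],[0,0,0]]]' >/dev/null; python3 st.py
cat > fit2.py <<'E'
import sys
from h import *
np.set_printoptions(suppress=True,precision=4)
d=load(sys.argv[1]);zl,zh=float(sys.argv[2]),float(sys.argv[3]);W=cloud(d);z=W[...,2]
with np.errstate(invalid='ignore'): m=(W[...,0]>.42)&(W[...,0]<.61)&(W[...,1]>-.28)&(W[...,1]<-.07)&(z<zh)&(z>zl)
t=W[m];c=t[:,:2].mean(0);v=np.linalg.svd(t[:,:2]-c,full_matrices=False)[2][0];v*=-np.sign(v[0]);print(c,np.degrees(np.arctan2(v[1],v[0])))
k=(t[:,:2]-c)@v; w=(t[:,:2]-c)@np.array([-v[1],v[0]])
for a in np.arange(-.1,.1,.004):
  mm=(k>=a)&(k<a+.004)
  if mm.sum()>2: print('%.3f %d %.4f %.4f z %.4f'%(a+.002,mm.sum(),w[mm].min(),w[mm].max(),np.median(t[mm][:,2])),c+v*(a+.002))
E
python3 -c "
from h import *
grab('wrist','w8');d=grab('side','d8');cv2.imwrite('pics/d8c.png',cv2.resize(np.ascontiguousarray(d['img'][170:310,200:320,::-1]),None,fx=4,fy=4,interpolation=cv2.INTER_CUBIC))"; python3 fit2.py pics/w8.npz .215 .246
```

```text
[ 0.5172 -0.1762  0.3354] yaw -55.24 toolx [-0.0021 -0.0143 -0.9999] v 0.006 F [ 0.5566  0.2043 -0.5874] T [-0.0206  0.1554 -0.0461] w 0.602 t 23.57 j6 0.44
[ 0.5165 -0.1724] -138.82369868762532
-0.062 42 -0.0086 0.0078 z 0.2294 [ 0.5631 -0.1316]
-0.058 102 -0.0120 0.0115 z 0.2334 [ 0.5601 -0.1342]
-0.054 115 -0.0134 0.0141 z 0.2362 [ 0.5571 -0.1368]
-0.050 124 -0.0150 0.0147 z 0.2372 [ 0.5541 -0.1395]
-0.046 116 -0.0144 0.0145 z 0.2372 [ 0.5511 -0.1421]
-0.042 97 -0.0137 0.0140 z 0.2364 [ 0.5481 -0.1447]
-0.038 71 -0.0121 0.0126 z 0.2342 [ 0.5451 -0.1474]
-0.034 53 -0.0079 0.0078 z 0.2300 [ 0.5421 -0.15  ]
-0.030 60 -0.0082 0.0075 z 0.2295 [ 0.539  -0.1526]
-0.026 60 -0.0080 0.0078 z 0.2298 [ 0.536  -0.1553]
-0.022 60 -0.0082 0.0077 z 0.2298 [ 0.533  -0.1579]
-0.018 54 -0.0078 0.0072 z 0.2297 [ 0.53   -0.1605]
-0.014 121 -0.0146 0.0145 z 0.2289 [ 0.527  -0.1632]
-0.010 107 -0.0152 0.0146 z 0.2295 [ 0.524  -0.1658]
-0.006 100 -0.0145 0.0143 z 0.2297 [ 0.521  -0.1684]
-0.002 102 -0.0151 0.0147 z 0.2294 [ 0.518  -0.1711]
0.002 105 -0.0146 0.0146 z 0.2297 [ 0.515  -0.1737]
0.006 99 -0.0
[... 255 characters left out ...]
089 0.0088 z 0.2291 [ 0.4969 -0.1895]
0.030 57 -0.0092 0.0084 z 0.2294 [ 0.4939 -0.1921]
0.034 51 -0.0088 0.0081 z 0.2292 [ 0.4909 -0.1948]
0.038 57 -0.0092 0.0088 z 0.2291 [ 0.4879 -0.1974]
0.042 58 -0.0087 0.0083 z 0.2293 [ 0.4848 -0.2   ]
0.046 48 -0.0092 0.0078 z 0.2293 [ 0.4818 -0.2027]
0.050 53 -0.0084 0.0088 z 0.2292 [ 0.4788 -0.2053]
0.054 58 -0.0091 0.0082 z 0.2291 [ 0.4758 -0.2079]
0.058 48 -0.0093 0.0086 z 0.2292 [ 0.4728 -0.2106]
0.062 49 -0.0087 0.0088 z 0.2290 [ 0.4698 -0.2132]
0.066 119 -0.0094 0.0089 z 0.2312 [ 0.4668 -0.2158]
0.070 71 -0.0122 0.0112 z 0.2294 [ 0.4638 -0.2185]
0.074 26 -0.0126 0.0118 z 0.2294 [ 0.4608 -0.2211]
0.078 9 -0.0127 0.0120 z 0.2288 [ 0.4578 -0.2237]
```

View pics/w8.png

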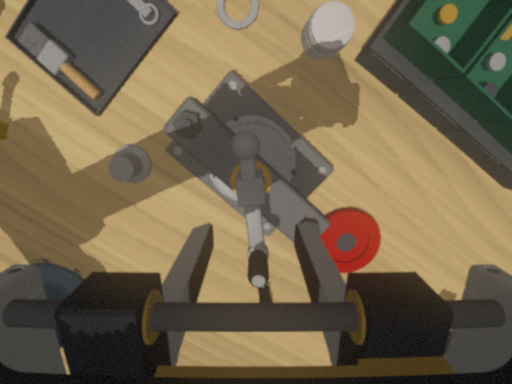

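View pics/d8c.png

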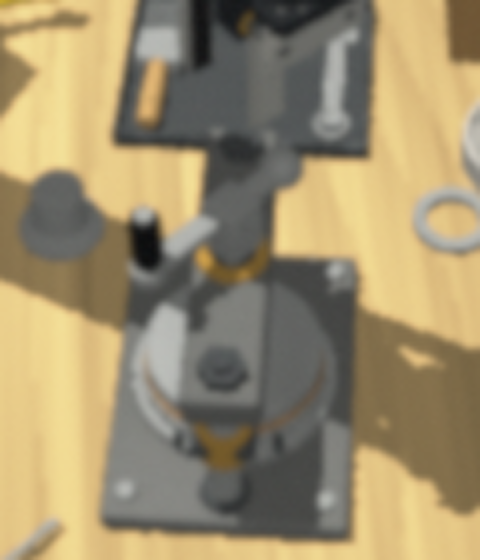

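w8.png shows the crank seated, with its hub at (251,190), yaw -138.8° and top 17 mm lower than before, so about 1.06 turns were wound. In the side crop the lining shows only as a thin line. I align on the hub and descend.

```bash
python3 -m inch '[[[0,0.18,-0.5],[0.2,0,0.8]],[[0,0,-0.5],[0,0,0.8]],[[0,0,-0.5],[0,0,0]],[[0,0,0],[0,0,0]]]' >/dev/null; python3 st.py
```

```text
[ 0.5165 -0.1733  0.3047] yaw -48.74 toolx [-0.0016 -0.0006 -1.    ] v 0.016 F [ 0.2653  0.0853 -0.3077] T [-0.0804  0.153  -0.0313] w 0.596 t 24.18 j6 0.32
```

```bash
python3 -m inch '[[[0,0.05,-1],[0,0,0]],[[0,0,-1],[0,0,0]],[[0,0,-1],[0,0,0]],[[0,0,-1],[0,0,0]],[[0,0,-0.8],[0,0,0]],[[0,0,0],[0,0,0]]]' >/dev/null; python3 st.py
```

```text
[ 0.5152 -0.1714  0.2014] yaw -48.84 toolx [-0.0036  0.0006 -1.    ] v 0.019 F [-0.2206  0.2075  0.3717] T [-0.0533  0.1232  0.018 ] w 0.596 t 24.93 j6 0.32
```

```bash
python3 -m inch '[[[0.05,-0.04,-0.2],[0,0,0]],[[0,0,0],[0,0,0]]]' >/dev/null; python3 st.py;python3 -m inch '[[[0,0,0],[0,0,0]],[[0,0,0],[0,0,0]],[[0,0,0],[0,0,0]],[[0,0,0],[0,0,0]]]' 0 >/dev/null; python3 st.py; python3 -m inch '[[[0,0,0.2],[0,0,0]],[[0,0,0.3],[0,0,0]]]' >/dev/null; python3 st.py
```

```text
[ 0.5169 -0.1727  0.1982] yaw -48.84 toolx [-0.002  -0.0005 -1.    ] v 0.015 F [-0.6305 -0.1538  0.8536] T [-0.0301  0.1222 -0.015 ] w 0.598 t 25.18 j6 0.32
[ 0.5177 -0.173   0.1997] yaw -48.82 toolx [ 0.0006 -0.0018 -1.    ] v 0.001 F [-0.5006 -0.1688 -1.6771] T [-0.0347  0.027   0.1336] w 0.320 t 25.68 j6 0.32
[ 0.5173 -0.173   0.2001] yaw -48.82 toolx [ 0.0012 -0.0015 -1.    ] v 0.009 F [ 15.9891  -8.1638 -33.8069] T [-1.5806 -3.0305  0.27  ] w 0.318 t 25.93 j6 0.32
```

Lifting binds at -34 N because the socket is still wedged against its driving faces. The square fit has about ±8° of play, so I back off a few degrees within that play and then lift.

```bash
python3 -m inch '[[[0,0,-0.05],[0,0,0]],[[0,0,0],[0,0,0.5]],[[0,0,0],[0,0,0.5]],[[0,0,0],[0,0,0]]]' >/dev/null; python3 st.py;  python3 -c "
from h import *
grab('wrist','w9');d=grab('scene','s9');cv2.imwrite('pics/s9c.png',cv2.resize(np.ascontiguousarray(d['img'][150:290,145:285,::-1]),None,fx=4,fy=4,interpolation=cv2.INTER_CUBIC))"; python3 fit2.py pics/w9.npz .215 .246 | head -22
```

```text
[ 0.5176 -0.1729  0.1995] yaw -44.62 toolx [ 0.0015 -0.0006 -1.    ] v 0.002 F [ 0.4468 -0.7589 -1.886 ] T [-0.1023 -0.0089 -0.0164] w 0.319 t 26.43 j6 0.25
[ 0.5212 -0.1675] -134.6242017117067
-0.058 15 -0.0035 0.0031 z 0.2252 [ 0.562  -0.1262]
-0.054 297 -0.0108 0.0102 z 0.2306 [ 0.5592 -0.129 ]
-0.050 403 -0.0136 0.0132 z 0.2347 [ 0.5564 -0.1319]
-0.046 437 -0.0148 0.0149 z 0.2368 [ 0.5535 -0.1347]
-0.042 402 -0.0155 0.0148 z 0.2376 [ 0.5507 -0.1376]
-0.038 351 -0.0147 0.0148 z 0.2373 [ 0.5479 -0.1404]
-0.034 271 -0.0136 0.0137 z 0.2363 [ 0.5451 -0.1433]
-0.030 148 -0.0108 0.0109 z 0.2335 [ 0.5423 -0.1461]
-0.026 170 -0.0076 0.0078 z 0.2296 [ 0.5395 -0.149 ]
-0.022 188 -0.0077 0.0078 z 0.2296 [ 0.5367 -0.1518]
-0.018 181 -0.0077 0.0079 z 0.2295 [ 0.5339 -0.1547]
-0.014 180 -0.0079 0.0079 z 0.2296 [ 0.5311 -0.1575]
-0.010 175 -0.0079 0.0080 z 0.2294 [ 0.5283 -0.1603]
-0.006 504 -0.0260 0.0258 z 0.2287 [ 0.5255 -0.1632]
-0.002 1293 -0.0274 0.0271 z 0.2302 [ 0.5226 -0.166 ]
0.002 352 -0.0151 0.0151 z 0.2297 [ 0.5198 -0.1689]
0.006 342 -0.0151 0.0151 z 0.2297 [ 0.517  -0.1717]
0.010 336 -0.0151 0.0151 z 0.2296 [ 0.5142 -0.1746]
0.014 296 -0.0151 0.0151 z 0.2296 [ 0.5114 -0.1774]
0.018 282 -0.0151 0.0144 z 0.2294 [ 0.5086 -0.1803]
0.022 175 -0.0145 0.0145 z 0.2291 [ 0.5058 -0.1831]
```

View pics/s9c.png

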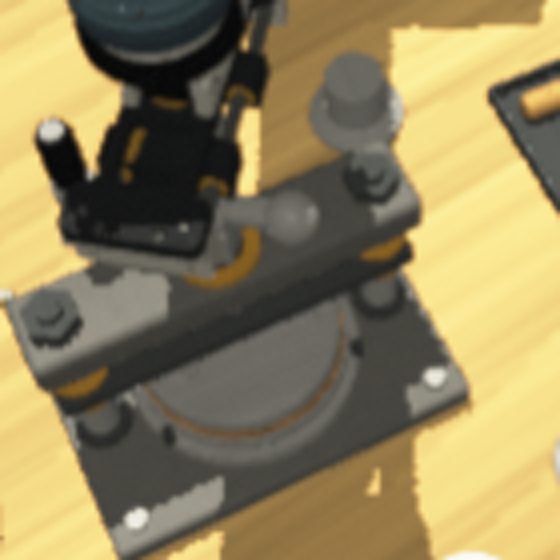

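```bash
python3 -m inch '[[[0,0,0.15],[0,0,0]],[[0,0,0.2],[0,0,0]]]' >/dev/null; python3 st.py; python3 -m inch '[[[0,0,0.2],[0,0,0]],[[0,0,0.2],[0,0,0]]]' >/dev/null; python3 st.py
```

```text
[ 0.5173 -0.173   0.2041] yaw -44.66 toolx [ 0.001  -0.0005 -1.    ] v 0.045 F [  5.5218  -2.0471 -10.1511] T [-0.5239 -0.847   0.0384] w 0.314 t 26.77 j6 0.25
[ 0.5172 -0.173   0.2103] yaw -44.67 toolx [ 0.0007 -0.     -1.    ] v 0.052 F [ 4.345  -2.7524 -9.4814] T [-0.4885 -0.8066  0.005 ] w 0.319 t 27.02 j6 0.25
```

```bash
python3 -m inch '[[[0.05,-0.03,0.3],[0,0,0]],[[0,0,0.4],[0,0,0]]]' >/dev/null; python3 st.py; python3 -m inch '[[[0,0,0.5],[0,0,0]],[[0,0,0.5],[0,0,0]],[[0,0,0.7],[0,0,0]],[[0,0,0],[0,0,0]]]' >/dev/null; python3 st.py
```

```text
[ 0.5166 -0.1726  0.2237] yaw -44.68 toolx [-0.0043  0.0029 -1.    ] v 0.133 F [-1.2299 -0.0271 -6.401 ] T [-0.0169  0.0903  0.0131] w 0.316 t 27.27 j6 0.25
[ 0.5167 -0.1726  0.2623] yaw -44.67 toolx [-0.0032  0.0021 -1.    ] v 0.023 F [ 0.5403  0.7016 -7.5036] T [-0.0428  0.0605  0.0269] w 0.315 t 27.77 j6 0.25
```

```bash
python3 -m inch '[[[0,0.2,0.6],[0,0,0]],[[0.1,0.8,0.4],[0,0,1]],[[0.1,1,0],[0,0,1]],[[0.1,1,0],[0,0,1]],[[0.1,1,0],[0,0,1]],[[0.1,1,0],[0,0,1]],[[0.1,1,0],[0,0,1]],[[0.1,1,0],[0,0,1]],[[0.1,1,0],[0,0,1]],[[0.15,1,0],[0,0,0.4]],[[0.15,1,0],[0,0,0]],[[0.15,1,-0.3],[0,0,0]],[[0.15,1,-0.5],[0,0,0]],[[0.15,1,-0.7],[0,0,0]],[[0.15,1,-0.7],[0,0,0]],[[0.15,1,-0.7],[0,0,0]],[[0.15,1,-0.7],[0,0,0]],[[0.15,0.9,-0.7],[0,0,0]],[[0.1,0.5,-0.5],[0,0,0]],[[0,0,0],[0,0,0]]]' >/dev/null; python3 st.py; python3 -c "
from h import *
d=grab('scene','s10');cv2.imwrite('pics/s10c.png',cv2.resize(np.ascontiguousarray(d['img'][120:290,145:375,::-1]),None,fx=3,fy=3,interpolation=cv2.INTER_CUBIC))"
```

```text
[0.555  0.2048 0.1777] yaw -7.61 toolx [-0.0167  0.0008 -0.9999] v 0.012 F [ 0.2969 -0.3378 -6.4522] T [-0.0718  0.051   0.0308] w 0.315 t 30.27 j6 0.29
```

View pics/s10c.png

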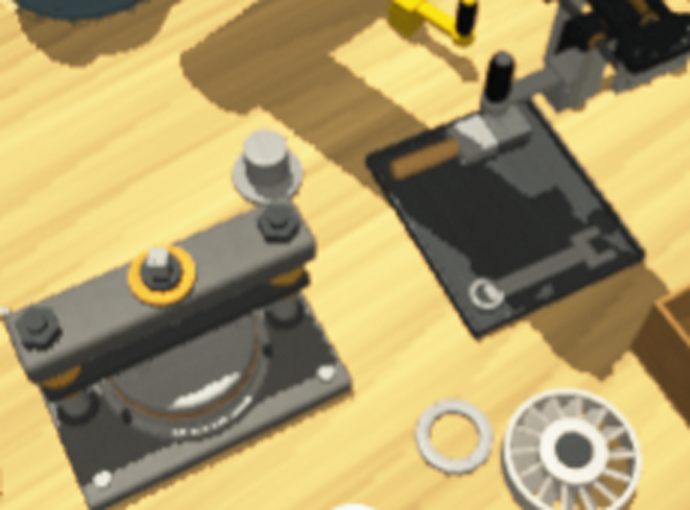

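```bash
python3 -m inch '[[[0.15,-0.5,-0.8],[0,-0.22,-0.75]],[[0,0,-1],[0,0,0]],[[0,0,-1],[0,0,0]],[[0,0,-1],[0,0,0]],[[0,0,0],[0,0,0]]]' >/dev/null; python3 st.py
```

```text
[0.5595 0.193  0.1005] yaw -10.71 toolx [ 0.0027  0.0015 -1.    ] v 0.028 F [ 0.6453 -0.6432 -6.2418] T [-0.0685  0.0709  0.0045] w 0.312 t 30.95 j6 0.33
```

```bash
python3 -m inch '[[[-0.05,0.08,-1],[0,0,0]],[[0,0,-1],[0,0,0]],[[0,0,-1],[0,0,0]],[[0,0,-0.5],[0,0,0]],[[0,0,0],[0,0,0]]]' >/dev/null; python3 st.py; python3 -m inch '[[[0,0,-0.3],[0,0,0]],[[0,0,-0.1],[0,0,0]]]' >/dev/null; python3 st.py
```

```text
[0.5595 0.1955 0.0278] yaw -10.65 toolx [ 0.0057  0.0021 -1.    ] v 0.010 F [-0.8115 -0.4217 -6.3194] T [ 0.0037  0.111  -0.0003] w 0.317 t 31.57 j6 0.33
[0.5608 0.1957 0.0208] yaw -10.64 toolx [ 0.0086  0.0026 -1.    ] v 0.034 F [ 0.1415  0.1723 -5.8775] T [0.0147 0.1277 0.045 ] w 0.315 t 31.82 j6 0.33
```

```bash
python3 -m inch '[[[-0.1,0,-0.05],[0.03,0.12,0]],[[0,0,-0.06],[0,0,0]]]' >/dev/null; python3 st.py; python3 -m inch '[[[0,0,-0.07],[0,0,0]],[[0,0,0],[0,0,0]]]' >/dev/null; python3 st.py
```

```text
[0.5594 0.1958 0.0193] yaw -10.64 toolx [ 0.0013  0.005  -1.    ] v 0.019 F [ 0.0633 -0.7289 -5.9239] T [-0.0247  0.0549  0.0447] w 0.317 t 32.08 j6 0.33
[0.5599 0.196  0.019 ] yaw -10.64 toolx [ 0.0019  0.0052 -1.    ] v 0.005 F [-0.6442  0.8843 -6.9601] T [-0.0415  0.065  -0.0389] w 0.321 t 32.33 j6 0.33
```

```bash
python3 -m inch '[[[0,0,-0.1],[-0.07,0,0]],[[0,0,-0.08],[0,0,0]]]' >/dev/null; python3 st.py; python3 -m inch '[[[0,0,-0.08],[0,0,0]]]' >/dev/null; python3 st.py
```

```text
[0.5602 0.1961 0.0186] yaw -10.61 toolx [-0.0001 -0.0007 -1.    ] v 0.013 F [-7.3577 -1.491   8.5088] T [-0.4875  1.5535  0.0762] w 0.317 t 32.58 j6 0.33
[0.5602 0.1961 0.0186] yaw -10.59 toolx [-0.0012 -0.0014 -1.    ] v 0.014 F [-6.6366 -1.3726  7.5999] T [-0.372   1.4405 -0.0064] w 0.318 t 32.70 j6 0.33
```

Standing on the floor (+15 N change). I release gently and lift away.

```bash
python3 -m inch '[[[0,0,0.03],[0,0,0]],[[0,0,0],[0,0,0]]]' >/dev/null; python3 st.py; python3 -m inch '[[[0,0,0],[0,0,0]],[[0,0,0],[0,0,0]],[[0,0,0],[0,0,0]]]' 0.58 >/dev/null; python3 st.py; python3 -m inch '[[[0,0,0.5],[0,0,0]],[[0,0,1],[0,0,0]],[[0,0,1],[0,0,0]],[[0,0,1],[0,0,0]],[[0,0,1],[0,0,0]],[[0,0,1],[0,0,0]],[[0,0,1],[0,0,0]],[[0,0.5,1],[0,0,0]],[[-0.5,1,1],[0,0,0]],[[-0.5,1,0.5],[0,0,0]],[[-0.5,1,0],[0,0,0]],[[-0.5,1,0],[0,0,0]],[[-0.5,1,0],[0,0,0]],[[-0.5,1,0],[0,0,0]],[[-0.5,1,0],[0,0,0]],[[0,0,0],[0,0,0]]]' >/dev/null; python3 st.py; python3 -c "
from h import *
d=grab('scene','s12');cv2.imwrite('pics/s12c.png',cv2.resize(np.ascontiguousarray(d['img'][120:290,145:375,::-1]),None,fx=3.4,fy=3.4,interpolation=cv2.INTER_CUBIC))
d=grab('side','d12');cv2.imwrite('pics/d12c.png',cv2.resize(np.ascontiguousarray(d['img'][150:310,210:320,::-1]),None,fx=3.7,fy=3.7,interpolation=cv2.INTER_CUBIC))"
```

```text
[0.5604 0.1962 0.0189] yaw -10.59 toolx [ 0.0001 -0.0014 -1.    ] v 0.003 F [ 0.9775 -0.2348 -6.929 ] T [-0.0479  0.1025 -0.0424] w 0.316 t 32.95 j6 0.33
[0.5631 0.1965 0.0211] yaw -10.59 toolx [ 0.0057 -0.0007 -1.    ] v 0.006 F [0.6236 0.3285 0.2057] T [-0.099   0.0514 -0.0026] w 0.576 t 33.33 j6 0.33
[0.4957 0.3519 0.2363] yaw -10.64 toolx [ 0.0367  0.0076 -0.9993] v 0.018 F [ 0.0243  0.0967 -0.3144] T [-0.1016  0.1099  0.0071] w 0.583 t 35.33 j6 0.62
```

View pics/s12c.png

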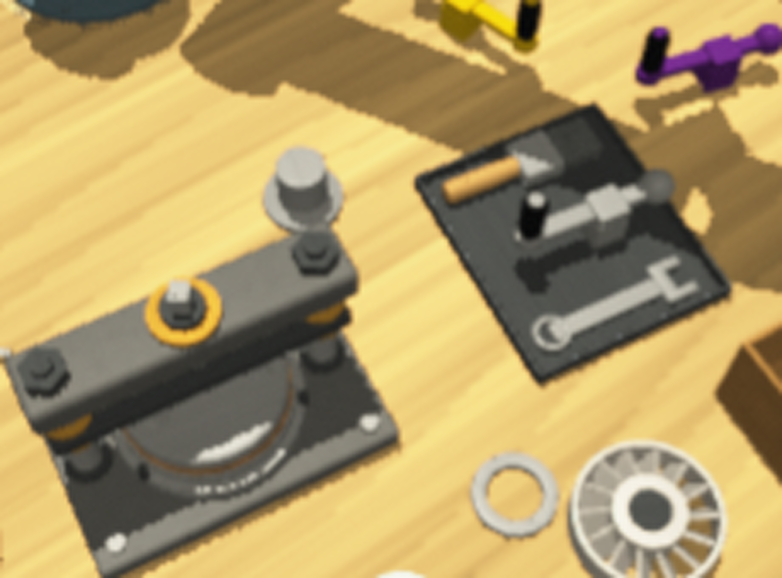

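View pics/d12c.png

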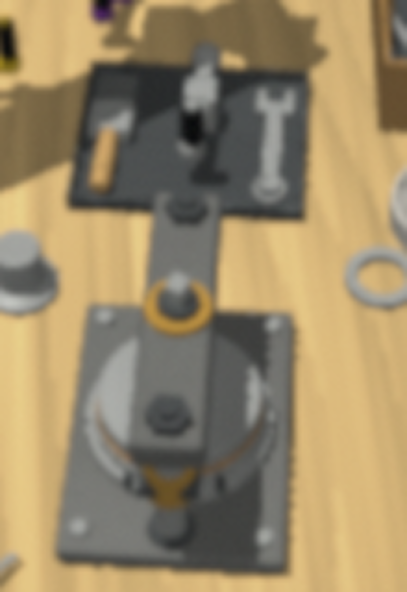

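Run:
```python
from h import *
np.set_printoptions(suppress=True,precision=4)
C=np.array([.517,-.173])
for f in("scene0","s7","s12","side0","d6","d8","d12"):
    d=load(f"pics/{f}.npz") if f[0:2] in("sc","s7","s1","si","d6","d8","d1") else None
    W=cloud(d);z=W[...,2];r=np.hypot(W[...,0]-C[0],W[...,1]-C[1])
    with np.errstate(invalid="ignore"):
        p=(r<.060)&(r>.035)&(z<.13)&(z>.03); sh=(r<.0155)&(r>.011)&(z>.178)&(z<.208); tip=(r<.004)&(z>.18)&(z<.235); l=(r>.0675)&(r<.0695)&(z<.08)&(z>.02); st=(r>.095)&(r<.12)&(z<.06)
    print(f,"platen",p.sum(),np.median(z[p]).round(4),np.percentile(z[p],[10,90]).round(4),"shoulder",np.median(z[sh]).round(4),sh.sum(),"tip",np.median(z[tip]).round(4),tip.sum(),"base",np.median(z[st]).round(4))
```

```text
scene0 platen 628 0.0859 [0.0829 0.1204] shoulder 0.1991 66 tip 0.2253 8 base 0.0192
s7 platen 455 0.0738 [0.0715 0.1051] shoulder nan 0 tip nan 0 base 0.0193
s12 platen 636 0.0704 [0.068  0.1076] shoulder 0.1827 49 tip 0.2078 9 base 0.0193
side0 platen 396 0.086 [0.0834 0.0886] shoulder 0.1961 55 tip 0.2262 4 base 0.0199
d6 platen 397 0.0858 [0.0826 0.0888] shoulder 0.1942 2 tip nan 0 base 0.02
d8 platen 374 0.0703 [0.0676 0.0733] shoulder 0.194 26 tip 0.2283 5 base 0.0201
d12 platen 367 0.0703 [0.0679 0.0732] shoulder 0.1843 28 tip 0.2105 3 base 0.0202
  return _methods._mean(a, axis=axis, dtype=dtype,
  ret = ret.dtype.type(ret / rcount)
```

Run:
```python
from h import *
np.set_printoptions(suppress=True,precision=4)
for f in("scene0","s12"):
    W=cloud(load(f"pics/{f}.npz")).reshape(-1,3);
    with np.errstate(invalid="ignore"): P=W[(W[:,0]>.5)&(W[:,0]<.62)&(W[:,1]>.08)&(W[:,1]<.28)&(W[:,2]>.03)]
    h=P[P[:,2]>.088];t=P[(P[:,2]>.046)&(P[:,2]<.054)];print(f,h.mean(0),len(h),np.median(t,0))
print(arm.state()["time"]); print(arm.hand_in())
```

```text
scene0 [0.5465 0.1151 0.0937] 42 [0.5598 0.1977 0.0476]
s12 [0.5489 0.1184 0.0934] 41 [0.5623 0.2062 0.0476]
35.425
the job is handed in; nothing more can be done
None
```

I fitted the crank to the press screw, wound it tight, and stood it back in the tray, then handed the job in at 35.4 s. No verdict was reported.

- **Fitting:** I gripped the steel crank by its hub and lowered it onto the square. It went on without searching and stopped on the shoulder 25 mm below the tip.
- **Winding:** I wound it about 1.06 turns clockwise by the handle. Handle force rose from about 9.2 N to about 14 N, with first touch at roughly 1.03 turns.
- **Load:** The force rise suggests about 140 N. The camera agrees less precisely. From the crank's drop, the screw went about 1.2 mm further than the plate (about 120 N), but a noisier shoulder reading suggests as little as 0.8 mm (about 80 N). All of these are between the 60 N and 260 N limits.
- **Removal:** The first lift jammed at about 34 N. I turned the crank back 4° within its play on the square and it came off. Its measured height didn't change, so the screw did not appear to back off.
- **Last checks:** The last pictures show the crank upright in the tray middle, about 3 mm from where it started, with its top at the same height as before. The brush, wrench and other things look undisturbed, and the gripper was clear.

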